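# Pack the cheeses and close the dish with the cover from the back of the hook

## Robot

A 6-joint arm with a two-finger parallel gripper is mounted at the origin on the work surface. World frame = base frame: x ahead of the robot, y to its left, z up, the work surface at z = 0. Lengths are in m, angles in rad, forces in N, time in s.
With the tool pointing down it reaches from about 0.275 to 0.75 m from the base axis. Payload 10.2 kg.
Tool frame: the origin (TCP) lies midway between the tips of the shut fingers; the grasp point (between the pads) lies 19 mm behind it (robot.grip_point_offset is the distance from the TCP to the grasp point, in m); z points along the fingers, y is the line along which they close (so a half turn about z gives the same grasp; the last joint's range is limited). The gripper opens to 88 mm and grips with 3 to 60 N. Pads are 18 mm wide; open, the fingers measure 123 mm over their backs; the gripper's body (75 mm by 187 mm) begins 45 mm behind the grasp point.
Start: joints at [-1.367, 0.313, 1.498, -0, 1.331, -0.223], TCP at [0.217, -0.478, 0.239] pointing down, gripper open.
Joint ranges: [-2.94, 2.94], [-0.97, 2.17], [0.19, 2.56], [-1.23, 4.37], [0.02, 3.11], [-2.88, 2.88]. Speed limits (rad/s): [2.39, 2.39, 3.01, 3.14, 3.14, 3.14].

## Interface

Orientations are given as [roll, pitch, yaw] about the fixed x, y, z axes, in that order (R = Rz(yaw) Ry(pitch) Rx(roll)).
In Python, from cell import robot, grab_frame, ticket, find_in gives the robot as it stands.
- The arm moves only by the tool carry_out, never from a script. Its argument "motion" is a list of rows, each an object with "delta_pos": the shift along the tool's x, y, z in units of 25 mm (1.0 is 25 mm), a list of three; "twist": the turn about the tool's z in units of 6 degrees (1.0 is 6 degrees). In form: [{"delta_pos": [tx, ty, tz], "twist": twist}, ...]. A call has 1 to 8 rows; each row shifts and turns the commanded pose from where the row before left it, along the tool's axes as they then stand; what a row does not reach is not made up. A row lasts 1/10 s, in which the tool goes at most 50 mm and 8.59 degrees, less where a joint would pass 70% of its speed; a pose out of reach is approached as far as the arm can. A call is refused whole if a number of a shift passes 1 or a number of a turn 1, either way. A call with a gripper value outside its range is refused whole. "hand" is the gripper command: -1 is fully open, 1 is shut, values between are in proportion, set as the call begins (left out, the last holds). The fingers move at their own pace and stop on an object; "grip_force" is the grip in N (left out, the last holds). Time passes only in rows, so rows that do not move let the fingers close. It gives the time, the measured TCP pose, the force, the opening and the grip force at its end, in the units of the state.
- robot.observe(): the state, without advancing time (a new reading comes with each control period).
- grab_frame(name): name is "scene" or "top" or "wrist"; returns a dict with "pixels" (400x640x3 uint8, red, green, blue), "vertical_fov" (degrees; the focal length in pixels is half the picture's height over the tangent of half this angle, whatever the lens; pixels are square), "cx", "cy" (the principal point, pixels), "R" (3x3) and "t" (3): a world point X has camera coordinates R X + t; the wrist camera has in their place "mount" (4x4, takes a point from camera to tool coordinates, whose origin is the TCP and whose axes are the flange's). Camera axes: x right, y down, z forward; pixel columns grow to the right and rows downward; lengths in m; the calibration is good to about 2 mm. A picture is of the moment at which its call begins: read the wrist's pose just before it. There is no depth.
- ticket.job_done(): hands the job in; it is judged then, once.
Trained networks look in a picture, given as the dict that the camera call returned (one of the last four; its "shot" number tells which), for a name from the list of things; names that differ only in an ending like _2 or _b are one class to them, and where a whole thing is asked for, a point or a joint stands for the part that bears it (a point fixed in the world has none). Each returns a list of dicts, best first, with "score" (0 to 1); they miss things now and then, are a little off and sometimes report something else, mostly with a low value. They report only what shows in the picture. A call takes as long as a camera call.
- find_in(picture, query): "xyz" ([x, y, z] in m, in world coordinates, good to about 4 mm: the middle of the surface that is visible of it).
The state is a dict: "t": time; "joint_pos": joint angles; "qvel": joint speeds; "joint_torque": joint torques, N m; "tcp_pos": TCP position; "orientation": TCP orientation; "force": force on the tool from outside, world axes, zero at the start; "torque": the same for the moment, N m; "gripper_width": opening from 0.0 (shut) to 1.0 (fully open); "finger_force": force on a finger pad.
Only numpy, scipy, OpenCV 4.12 (cv2) and the standard library are available. Lean on these libraries where they do the work, as an engineer would, in place of code of your own. Each camera call takes 0.05 s, during which the arm holds its last target. There are 200 camera calls.

## Task

Pack all the small cheeses flat side by side into the brown ripening dish and close it with the vented cover, its red vent pointing at the dish's blue ear and the cover seated level all round. The cover hangs at the back of the crowded hook: first move every skimmer in front of it onto the empty spare hook, and only then take the cover off; leave the skimmers hanging on the spare hook, and leave the other things on the table where they are.

Things in the scene. Friction and masses are not known exactly. Their poses are not given: they have to be found in the camera images.
- stand_full_mid (a point): Point on the prong's axis of the crowded hook stand, 85 mm from the crossbar, 245 mm above the table. Fixed steel stand, alike the other, left or right: 2 posts 210 mm apart, crossbar 251 mm high, from its middle one round 8 mm prong along this point's -x (towards the robot), level for 158 mm, then up 14 mm over the last 10 mm (tip's top 18 mm above the axis, front 172 mm from the crossbar). z up. Skimmers, cover hang on it.
- stand_spare_mid (a point): Point on the prong's axis of the spare hook stand, 85 mm from the crossbar, 245 mm above the table. Fixed steel stand, alike the other, left or right: 2 posts 210 mm apart, crossbar 251 mm high, from its middle one round 8 mm prong along this point's -x (towards the robot), level for 158 mm, then up 14 mm over the last 10 mm (tip's top 18 mm above the axis, front 172 mm from the crossbar). z up. Empty at first.
- cover: Loose metal cover, 0.29 kg: 3 mm flange 150 mm wide, below it a plug 7 mm deep and 129 mm wide that drops inside the dish's rim (3.5 mm play); on top a 10 mm stem, wire eye and red grip. Origin: centre of the flange's underside; z up; the vent lies towards its -x. Starts upright, rearmost on the crowded prong, vent towards the robot. Seated, its origin is 42 mm above the dish's.
- cover_eye (a point): Apex (wire centre) of the cover's closed eye, 145 mm above its origin. Eye in the cover's y-z plane: 6 mm wire, gable top, opening 30 mm wide, lower bar 60 mm below the apex. Grip block 14 (x) x 20 (y) x 34 mm, 2 to 36 mm above the apex: pinch from above across y. Hung, the apex is 8.5 mm above the prong's axis; it must rise 13 to 43 mm more to pass the tip.
- cover_vent (a point): Point at the cover's edge beside its vent, 71 mm from the axis, on top of the flange; the vent is a red block 22 x 18 mm with a black slit.
- dish: Loose terracotta-brown round dish, 0.7 kg, 148 mm wide, 42 mm high, wall 6 mm, floor 6 mm thick (inside 136 mm wide, 36 mm deep), with one blue ear (24 mm wide, 16 mm out) at the rim towards its -x. Origin: centre of its underside, z up.
- dish_mark (a point): Point on the dish's rim at the blue ear, 71 mm from the dish's axis, 42 mm above its underside.
- board: Thin wooden board, fixed, 160 x 160 x 4 mm, on which the cheeses lie. Origin: centre of its underside.
- skimmer_0: Loose skimmer, green grip, 90 g (None if absent), hanging in front of the cover: a wire eye and grip block as the cover's (see cover_eye), below it a perforated disc 60 mm wide and 3 mm thick in the y-z plane. Origin: lowest point of the disc, 118 mm below the eye's apex; z up, x along the prong. Neighbours hang at least 30 mm apart. Hangs and lifts off like the cover.
- skimmer_0_eye (a point): Apex (wire centre) of this skimmer's closed eye, 118 mm above its origin; hung, it lies 8.5 mm above the prong's axis. The green grip block is 2 to 36 mm above it.
- skimmer_1: Loose skimmer, yellow grip, 90 g (None if absent), hanging in front of the cover: a wire eye and grip block as the cover's (see cover_eye), below it a perforated disc 60 mm wide and 3 mm thick in the y-z plane. Origin: lowest point of the disc, 118 mm below the eye's apex; z up, x along the prong. Neighbours hang at least 30 mm apart. Hangs and lifts off like the cover.
- skimmer_1_eye (a point): Apex (wire centre) of this skimmer's closed eye, 118 mm above its origin; hung, it lies 8.5 mm above the prong's axis. The yellow grip block is 2 to 36 mm above it.
- skimmer_2: Loose skimmer, blue grip, 90 g (None if absent), hanging in front of the cover: a wire eye and grip block as the cover's (see cover_eye), below it a perforated disc 60 mm wide and 3 mm thick in the y-z plane. Origin: lowest point of the disc, 118 mm below the eye's apex; z up, x along the prong. Neighbours hang at least 30 mm apart. Hangs and lifts off like the cover.
- skimmer_2_eye (a point): Apex (wire centre) of this skimmer's closed eye, 118 mm above its origin; hung, it lies 8.5 mm above the prong's axis. The blue grip block is 2 to 36 mm above it.
- cheese_0: Loose small white firm cheese, a disc 42 mm in diameter and 24 mm high (45 g), may be absent (None at the start). Origin at the centre of its underside; starts flat on the board.
- cheese_1: Loose small white firm cheese, a disc 42 mm in diameter and 24 mm high (45 g), may be absent (None at the start). Origin at the centre of its underside; starts flat on the board.
- cheese_2: Loose small white firm cheese, a disc 42 mm in diameter and 24 mm high (45 g), may be absent (None at the start). Origin at the centre of its underside; starts flat on the board.
- spray_bottle: Bystander: bottle, 60 mm in diameter, 170 mm high. Origin at its underside or, if lying, near its middle; leave it alone.
- cup: Bystander: white cup, 72 mm in diameter, 75 mm high. Origin at its underside or, if lying, near its middle; leave it alone.
- salt_jar: Bystander: small jar with a grey cap, 56 mm in diameter, 75 mm high. Origin at its underside or, if lying, near its middle; leave it alone.
- spatula: Bystander: spatula lying on the table, 200 mm long. Origin at its underside or, if lying, near its middle; leave it alone.
- brush: Bystander: brush lying on the table, 170 mm long. Origin at its underside or, if lying, near its middle; leave it alone.
- mould_ring: Bystander: white mould ring, 90 mm in diameter, 50 mm high. Origin at its underside or, if lying, near its middle; leave it alone.

How it is judged:
By the outcome, as a careful person would: the job done as asked, in the order asked, and still so for the second after the job is handed in, with the robot touching nothing.
Of skimmer_0, skimmer_1, skimmer_2, cheese_0, cheese_1, cheese_2 only 5 to 6 are there at a start; the rules pass over those that are not, and their reading is None.
At some moment in a run one of cheese_0, cheese_1, cheese_2 may be knocked a few centimetres aside while the robot is not near it.
It also fails if it takes over 208 s, if anything falls off the work surface, if the arm or the gripper's body presses on something with over 40 N, if the wrist force passes 120 N, or if a joint passes its speed limit or range.

## Working session

There is one attempt and no reset: what is moved stays moved. The work goes in short steps, Python scripts to look and compute and a tool call to move; the robot and the scene stay as the last step left them, time stands still between calls to the robot, and variables do not carry over. Pictures are saved under pics/ and viewed, at most 14 in all, crops included, and the job is handed in when it is done.

Besides the shell and the picture viewer there is one more tool, called after ">>>" as a command line: name --argument value ..., lists and objects as JSON in quotes. carry_out: Moves the arm, as the interface text tells. Its arguments: {"type":"object","properties":{"motion":{"type":"array","items":{"type":"object","properties":{"delta_pos":{"type":"array","items":{"type":"number"}},"twist":{"type":"number"}}}},"hand":{"type":"number"},"grip_force":{"type":"number"}},"required":["motion"]}

```bash
ls; mkdir -p pics; cat > h.py <<'E'
import numpy as np, cv2
from cell import robot, grab_frame, ticket, find_in
from scipy.spatial.transform import Rotation as Ro
def save(f,n): cv2.imwrite('pics/'+n, f["pixels"][:,:,::-1])
def cam(f,s=None):
    """K, R, t with X_cam = R X + t"""
    F=200/np.tan(np.radians(f["vertical_fov"])/2); K=np.array([[F,0,f["cx"]],[0,F,f["cy"]],[0,0,1]])
    if "mount" in f and f["mount"] is not None:
        T=np.eye(4); T[:3,:3]=Ro.from_euler('xyz',s["orientation"]).as_matrix(); T[:3,3]=s["tcp_pos"]
        M=np.linalg.inv(T@np.array(f["mount"])); return K,M[:3,:3],M[:3,3]
    return K,np.array(f["R"]),np.array(f["t"])
def proj(c,X):
    p=c[0]@(c[1]@np.array(X)+c[2]); return p[:2]/p[2]
def onz(c,uv,z):
    """pixel ray met with plane z"""
    d=c[1].T@np.linalg.inv(c[0])@[uv[0],uv[1],1]; o=-c[1].T@c[2]; return o+d*(z-o[2])/d[2]
def tri(cs,uvs):
    A=[];b=[]
    for c,uv in zip(cs,uvs):
        d=c[1].T@np.linalg.inv(c[0])@[uv[0],uv[1],1]; d/=np.linalg.norm(d); P=np.eye(3)-np.outer(d,d)
        A.append(P); b.append(P@(-c[1].T@c[2]))
    return np.linalg.lstsq(np.vstack(A),np.hstack(b),rcond=None)[0]
E
python3 - <<'E'
from h import *
np.set_printoptions(precision=3,suppress=True)
s=robot.observe(); print(s)
for n in ("scene","top"):
    f=grab_frame(n); save(f,n+'0.png')
    for q in "stand_full_mid stand_spare_mid cover cover_eye cover_vent dish dish_mark board skimmer_0_eye skimmer_1_eye skimmer_2_eye cheese_0 spray_bottle cup salt_jar spatula brush mould_ring".split():
        print(n,q,[(np.round(d["xyz"],3).tolist(),round(d["score"],2)) for d in find_in(f,q)][:5])
E
```

```text
pics
{'t': 0.0, 'joint_pos': array([-1.367,  0.313,  1.498, -0.   ,  1.331, -0.223]), 'qvel': array([ 0.001, -0.001, -0.001,  0.   ,  0.001,  0.002]), 'joint_torque': array([ -0.002, -40.221, -25.227,   0.069,   0.035,  -0.   ]), 'tcp_pos': array([ 0.217, -0.478,  0.238]), 'orientation': array([-3.14 , -0.   ,  0.427]), 'force': array([-0.98 ,  0.756, -0.01 ]), 'torque': array([-0.001,  0.06 ,  0.026]), 'finger_force': 0.0, 'gripper_width': 0.9996556025506534}
scene stand_full_mid [([0.623, 0.326, 0.014], 0.58)]
scene stand_spare_mid [([0.658, -0.319, 0.015], 0.85)]
scene cover [([0.59, 0.322, 0.112], 0.95)]
scene cover_eye [([0.592, 0.32, 0.111], 0.87), ([0.445, 0.537, 0.02], 0.54)]
scene cover_vent [([0.592, 0.32, 0.112], 0.63), ([0.448, 0.536, 0.02], 0.41)]
scene dish [([0.448, -0.13, 0.007], 0.62), ([0.482, 0.321, 0.203], 0.52), ([0.478, 0.087, 0.031], 0.21)]
scene dish_mark [([0.451, -0.13, 0.009], 0.6)]
scene board []
scene skimmer_0_eye [([0.548, 0.317, 0.197], 0.68), ([0.59, 0.32, 0.11], 0.68)]
scene skimmer_1_eye [([0.515, 0.321, 0.199], 0.83), ([0.571, -0.484, 0.007], 0.49)
[... 815 characters left out ...]
0.51, 0.314, 0.243], 0.46)]
top dish_mark [([0.459, -0.125, 0.009], 0.56)]
top board [([0.496, 0.123, 0.007], 0.7), ([0.512, 0.313, 0.246], 0.56), ([0.714, 0.115, 0.113], 0.22)]
top skimmer_0_eye [([0.576, -0.477, 0.001], 0.67)]
top skimmer_1_eye [([0.509, 0.311, 0.247], 0.45)]
top skimmer_2_eye [([0.574, -0.477, 0.001], 0.38)]
top cheese_0 [([0.53, 0.139, 0.03], 0.44), ([0.466, 0.083, 0.031], 0.42)]
top spray_bottle [([0.715, 0.115, 0.115], 0.71)]
top cup [([0.637, 0.042, 0.026], 0.83)]
top salt_jar [([0.662, -0.082, 0.075], 0.58)]
top spatula [([0.575, -0.478, 0.0], 0.69)]
top brush [([0.58, 0.305, 0.114], 0.73), ([0.433, 0.534, 0.02], 0.64)]
top mould_ring [([0.419, -0.567, 0.036], 0.71)]
```

View pics/scene0.png

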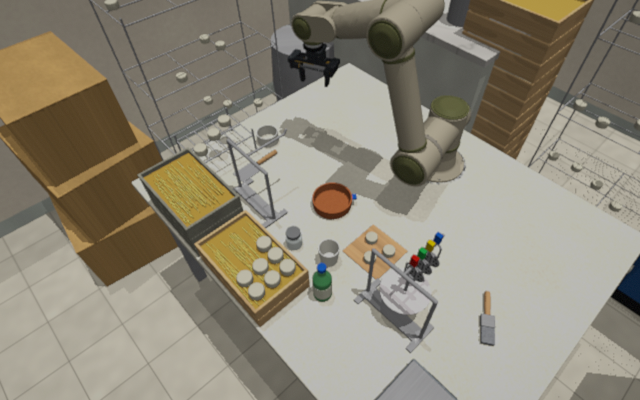

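View pics/top0.png

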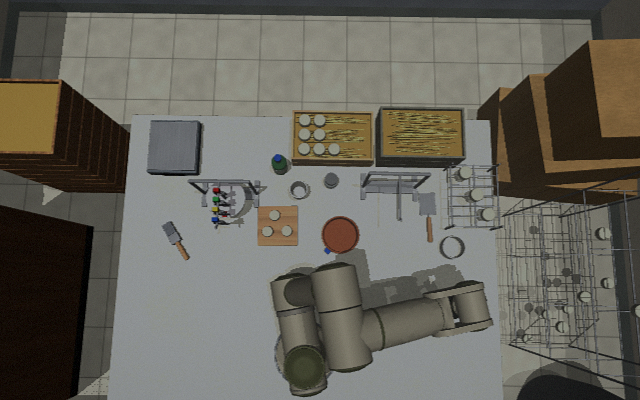

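The scene view shows blue, yellow and green skimmers, front to back, with the red-gripped cover behind them at about (415–438, 238–262). Three cheeses lie on the board at (371,238), (389,251) and (370,257). The dish is at (333,200) with its ear at (354,197), and the spare hook is at about (250,175). Next I'll segment the coloured grips and enlarge both hooks.

```bash
cat >> h.py <<'E'
HUE=dict(blue=((108,130,60),(128,255,255)),yellow=((22,140,80),(34,255,255)),green=((60,120,40),(85,255,255)),red=((0,160,80),(6,255,255)))
def blobs(f,col,box=None,mn=6):
    m=cv2.inRange(cv2.cvtColor(f["pixels"],cv2.COLOR_RGB2HSV),*map(np.array,HUE[col]))
    if box: z=np.zeros_like(m); u0,v0,u1,v1=box; z[v0:v1,u0:u1]=m[v0:v1,u0:u1]; m=z
    n,_,st,c=cv2.connectedComponentsWithStats(m)
    return sorted([(int(st[i,4]),np.round(c[i],1).tolist(),st[i,:4].tolist()) for i in range(1,n) if st[i,4]>=mn],reverse=True)[:4]
E
python3 - <<'E'
from h import *
fs={n:grab_frame(n) for n in ("scene","top")}
bx={"scene":(395,225,450,275),"top":(200,180,250,230)}
for col in HUE:
    b={n:blobs(fs[n],col,bx[n]) for n in fs}; print(col,b)
    try: print(tri([cam(fs[n]) for n in fs],[b[n][0][1] for n in fs]).round(3))
    except Exception as e: print(e)
cr=[("scene",(390,220,470,280)),("scene",(215,135,295,195)),("top",(180,170,260,230)),("top",(355,165,435,225))]
t=[cv2.resize(fs[n]["pixels"][b:d,a:c,::-1],(400,300),interpolation=cv2.INTER_CUBIC) for n,(a,b,c,d) in cr]
cv2.imwrite('pics/mos.png',np.vstack([np.hstack(t[:2]),np.hstack(t[2:])]))
for n in fs: print(n,{c:blobs(fs[n],c) for c in('blue',)})
E
```

```text
blue {'scene': [(54, [437.9, 238.1], [434, 233, 9, 11])], 'top': [(22, [214.5, 218.6], [212, 217, 6, 4])]}
[0.479 0.316 0.275]
yellow {'scene': [(74, [430.1, 245.2], [426, 240, 10, 12])], 'top': [(21, [214.9, 208.6], [212, 207, 6, 4])]}
[0.513 0.316 0.277]
green {'scene': [(69, [422.1, 252.9], [418, 248, 9, 11])], 'top': [(27, [215.6, 198.8], [213, 197, 6, 5])]}
[0.547 0.316 0.276]
red {'scene': [(38, [415.0, 258.4], [412, 255, 7, 9])], 'top': [(18, [215.9, 189.2], [213, 188, 6, 4])]}
[0.579 0.315 0.284]
scene {'blue': [(54, [437.9, 238.1], [434, 233, 9, 11]), (43, [321.3, 267.5], [318, 263, 8, 10]), (11, [353.9, 196.3], [353, 194, 3, 5])]}
top {'blue': [(42, [277.1, 157.2], [274, 154, 7, 7]), (22, [214.5, 218.6], [212, 217, 6, 4]), (20, [327.0, 250.7], [325, 248, 5, 6])]}
```

View pics/mos.png

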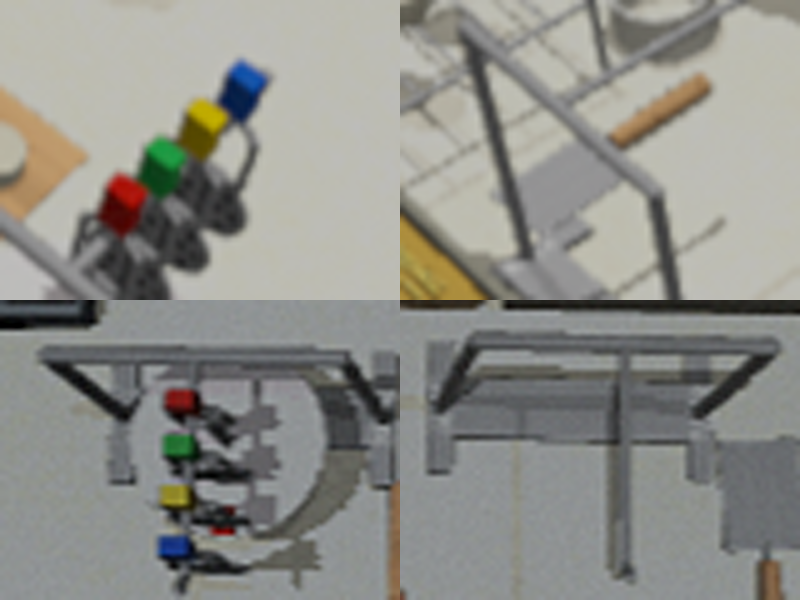

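The enlarged crops show the four grips in a line: blue in front, then yellow, green and red at the back. The spare prong appears in the top view running from (399,176) to (400,220), and the spatula lies to its right. Now I'll work out the prong geometry.

```bash
python3 - <<'E'
from h import *
f=grab_frame("top"); g=grab_frame("scene"); c=cam(f); d=cam(g)
for n,uv,z in [("sp bar a",(370,173),.251),("sp bar b",(430,174.4),.251),("sp root",(399.4,176),.249),("sp tip",(400,220),.26),("full a",(189,180.4),.251),("full b",(249,182),.251),("full tip",(216,227),.26),("ear",(327,250.7),.042)]:
    print(n,onz(c,uv,z).round(4))
print("tri bar", tri([c,d],[(370,173),(227,139)]).round(3),tri([c,d],[(430,174.4),(266,174)]).round(3),tri([c,d],[(430,174.4),(227,139)]).round(3),tri([c,d],[(370,173),(266,174)]).round(3))
print("scene view of spare tip",proj(d,[.48,-.32,.25]))
E
```

```text
sp bar a [ 0.6534 -0.2205  0.251 ]
sp bar b [ 0.6518 -0.4318  0.251 ]
sp root [ 0.6447 -0.3243  0.249 ]
sp tip [ 0.487 -0.322  0.26 ]
full a [0.6164 0.4176 0.251 ]
full b [0.6141 0.2056 0.251 ]
full tip [0.4522 0.3118 0.26  ]
ear [ 0.3899 -0.0779  0.042 ]
tri bar [ 0.676 -0.243  0.376] [ 0.63  -0.401  0.116] [ 0.653 -0.433  0.246] [ 0.655 -0.221  0.24 ]
scene view of spare tip [287.80160935 130.81260652]
```

>>> carry_out --motion '[{"delta_pos":[0,0,-0.75],"twist":0.51},{"delta_pos":[0,0,-0.75],"twist":0.51},{"delta_pos":[0,0,-0.75],"twist":0.51},{"delta_pos":[0,0,-0.75],"twist":0.51},{"delta_pos":[0,0,-0.75],"twist":0.51},{"delta_pos":[0,0,-0.75],"twist":0.51},{"delta_pos":[0,0,-0.75],"twist":0.51},{"delta_pos":[0,0,-0.75],"twist":0.51}]' --hand -1

```text
t: 2.9
tcp_pos: [0.2173, -0.4778, 0.3895]
orientation: [3.142, -0.0, -0.003]
force: [0.3, 0.0, -0.2]
gripper_width: 0.994
finger_force: 0.0
```

>>> carry_out --motion '[{"delta_pos":[0.8,-0.8,0]},{"delta_pos":[0.8,-0.8,0]},{"delta_pos":[0.8,-0.8,0]},{"delta_pos":[0.8,-0.8,0]},{"delta_pos":[0.8,-0.8,0]},{"delta_pos":[0.8,-0.8,0]},{"delta_pos":[0.8,-0.8,0]},{"delta_pos":[0.8,-0.8,0]}]'

```text
$.motion[0]: bad value
```

```bash
python3 - <<'E'
from h import *
s=robot.observe(); f=grab_frame("wrist"); save(f,'w1.png'); print(s["t"],s["tcp_pos"],s["orientation"],s["joint_pos"].round(2),np.array(f["mount"]).round(3),f["vertical_fov"])
c=cam(f,s)
for X in([.568,-.325,.249],[.49,-.325,.26],[.65,-.325,.249]): print(proj(c,X))
E
```

```text
2.9 [ 0.2173101  -0.47782553  0.38953421] [ 3.14152533e+00 -3.21969990e-05 -2.66020461e-03] [-1.37  0.26  1.18  0.    1.7   0.21] [[-0.001 -0.95  -0.313  0.082]
 [ 1.    -0.    -0.001 -0.   ]
 [ 0.001 -0.313  0.95  -0.145]
 [ 0.     0.     0.     1.   ]] 62.37331837109359
[  52.16129381 -411.08535762]
[  71.37614849 -241.77832605]
[   8.61760357 -666.54497533]
```

View pics/w1.png

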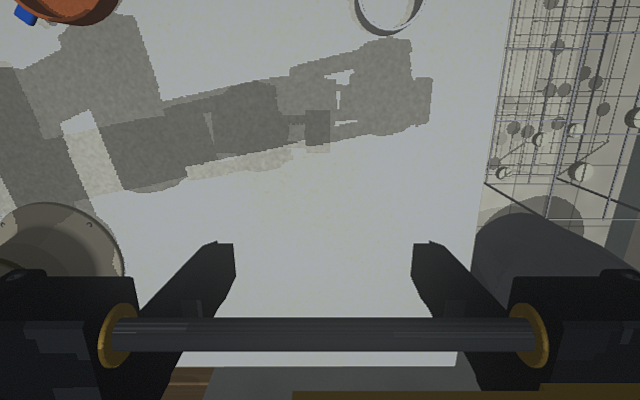

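The wrist camera looks from ahead of the tool, with image up being tool +x. Each row needs a twist value. Next stop is over the spare hook.

>>> carry_out --motion '[{"delta_pos":[1,-0.76,0],"twist":0},{"delta_pos":[1,-0.76,0],"twist":0},{"delta_pos":[1,-0.76,0],"twist":0},{"delta_pos":[1,-0.76,0],"twist":0},{"delta_pos":[1,-0.76,0],"twist":0},{"delta_pos":[1,-0.76,0],"twist":0},{"delta_pos":[1,-0.76,0],"twist":0},{"delta_pos":[1,-0.76,0],"twist":0}]'

```text
t: 3.75
tcp_pos: [0.4183, -0.3251, 0.3882]
orientation: [-3.141, 0.0, 0.001]
force: [0.4, -0.4, 0.1]
gripper_width: 1.0
finger_force: 0.0
```

```bash
python3 - <<'E'
from h import *
s=robot.observe(); f=grab_frame("wrist"); save(f,'w2.png'); print(s["t"],s["tcp_pos"],s["orientation"])
np.save('w2.npy',dict(s=s,f=f),allow_pickle=True)
c=cam(f,s)
for X in([.568,-.325,.249],[.49,-.325,.26],[.65,-.325,.249]): print(proj(c,X))
E
```

```text
3.75 [ 0.41828714 -0.32506642  0.38820508] [-3.14135449e+00  2.22524783e-04  6.26214644e-04]
[323.35250308  -7.99225148]
[323.31217992 100.2866907 ]
[ 323.41540465 -146.74285314]
```

View pics/w2.png

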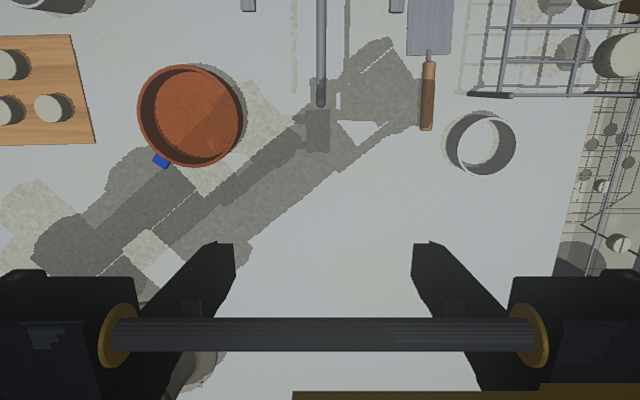

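The wrist view shows the spare prong tip at (321,104) with its axis at column ~321. The dish centre is at about (190,115) with the ear at (162,161). I'll go to the crowded hook.

>>> carry_out --motion '[{"delta_pos":[0,-1,0],"twist":0},{"delta_pos":[0,-1,0],"twist":0},{"delta_pos":[0,-1,0],"twist":0},{"delta_pos":[0,-1,0],"twist":0},{"delta_pos":[0,-1,0],"twist":0},{"delta_pos":[0,-1,0],"twist":0},{"delta_pos":[0,-1,0],"twist":0},{"delta_pos":[0,-1,0],"twist":0}]'

```text
t: 4.6
tcp_pos: [0.4172, -0.1251, 0.3883]
orientation: [-3.141, 0.0, 0.0]
force: [0.8, 0.5, 0.1]
gripper_width: 0.998
finger_force: 0.0
```

>>> carry_out --motion '[{"delta_pos":[0,-1,0],"twist":0},{"delta_pos":[0,-1,0],"twist":0},{"delta_pos":[0,-1,0],"twist":0},{"delta_pos":[0,-1,0],"twist":0},{"delta_pos":[0,-1,0],"twist":0},{"delta_pos":[0,-1,0],"twist":0},{"delta_pos":[0,-1,0],"twist":0},{"delta_pos":[0,-1,0],"twist":0}]'

```text
t: 5.4
tcp_pos: [0.4174, 0.0749, 0.3883]
orientation: [3.142, 0.0, 0.001]
force: [-0.2, 0.5, -0.4]
gripper_width: 1.002
finger_force: 0.0
```

>>> carry_out --motion '[{"delta_pos":[0,-1,0],"twist":0},{"delta_pos":[0,-1,0],"twist":0},{"delta_pos":[0,-1,0],"twist":0},{"delta_pos":[0,-1,0],"twist":0},{"delta_pos":[0,-1,0],"twist":0},{"delta_pos":[0,-1,0],"twist":0},{"delta_pos":[0,-1,0],"twist":0},{"delta_pos":[0,-1,0],"twist":0}]'

```text
t: 6.2
tcp_pos: [0.4175, 0.2749, 0.3882]
orientation: [3.141, 0.0, 0.001]
force: [0.3, 0.5, -0.4]
gripper_width: 0.999
finger_force: 0.0
```

```bash
python3 - <<'E'
from h import *
d=np.load('w2.npy',allow_pickle=True).item(); f,s=d["f"],d["s"]; c=cam(f,s)
g=cv2.cvtColor(f["pixels"],cv2.COLOR_RGB2GRAY).astype(int)
for r in (5,30,60,85): print(r,g[r,308:336].tolist(), onz(c,(321.3,r),.249).round(4))
s=robot.observe(); f=grab_frame("wrist"); save(f,'w3.png'); print(s["t"],s["tcp_pos"],s["orientation"])
for q in HUE: print(q,blobs(f,q))
np.save('w3.npy',dict(s=s,f=f),allow_pickle=True)
E
```

```text
5 [169, 169, 170, 169, 170, 170, 171, 178, 119, 98, 118, 127, 133, 136, 127, 118, 107, 85, 125, 166, 172, 170, 170, 169, 169, 170, 169, 168] [ 0.5593 -0.3234  0.249 ]
30 [170, 170, 170, 171, 171, 172, 172, 179, 122, 100, 120, 128, 136, 135, 128, 118, 106, 80, 157, 176, 172, 171, 171, 170, 171, 170, 170, 170] [ 0.5421 -0.3234  0.249 ]
60 [171, 173, 173, 172, 171, 171, 173, 181, 122, 100, 121, 129, 139, 137, 126, 116, 101, 89, 157, 175, 172, 171, 172, 171, 171, 172, 172, 171] [ 0.5205 -0.3234  0.249 ]
85 [178, 135, 115, 118, 120, 122, 123, 124, 104, 82, 83, 89, 95, 96, 90, 84, 77, 84, 115, 124, 126, 127, 127, 124, 122, 125, 128, 128] [ 0.5016 -0.3234  0.249 ]
6.2 [0.417536   0.27490526 0.38821688] [3.14145133e+00 2.91387908e-04 5.92879416e-04]
blue [(346, [268.0, 115.5], [255, 109, 27, 18]), (163, [552.6, 160.3], [544, 152, 18, 17]), (41, [267.4, 125.0], [262, 122, 11, 6]), (7, [277.6, 126.4], [275, 126, 6, 2])]
yellow [(578, [265.0, 66.2], [251, 56, 29, 21]), (11, [102.5, 334.9], [101, 332, 4, 7]), (8, [543.9, 337.6], [543, 335, 4, 6]), (8, [104.0, 328.4], [103, 326, 3, 5])]
green [(626, [261.7, 10.1], [247, 0, 30, 22]), (6, [281.0, 15.5], [281, 13, 1, 6])]
red [(37, [289.3, 77.0], [283, 76, 13, 3]), (10, [285.3, 60.9], [284, 60, 5, 4]), (6, [294.0, 64.5], [292, 63, 4, 3])]
```

View pics/w3.png

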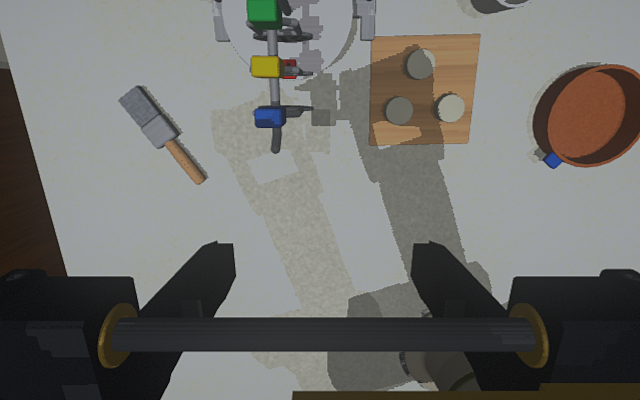

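The view shows blue at (268,115), yellow at (265,66), green at (262,10) and the three cheeses at (419,64), (399,110) and (448,108). I'll centre on the prong and re-measure.

>>> carry_out --motion '[{"delta_pos":[0,-0.8,0],"twist":0},{"delta_pos":[0,-0.8,0],"twist":0},{"delta_pos":[0,0,0],"twist":0}]'

```text
t: 6.55
tcp_pos: [0.4175, 0.315, 0.3878]
orientation: [3.141, 0.001, 0.002]
force: [0.0, 0.5, -0.7]
gripper_width: 0.999
finger_force: 0.0
```

```bash
python3 - <<'E'
from h import *
s=robot.observe(); f=grab_frame("wrist"); save(f,'w4.png'); print(s["t"],s["tcp_pos"],s["orientation"])
c=cam(f,s); d=np.load('w3.npy',allow_pickle=True).item(); c0=cam(d["f"],d["s"])
for q in ("blue","yellow","green","red"):
    b=blobs(f,q); b0=blobs(d["f"],q); print(q,b[:2])
    x,y,w,h=b[0][2]; 
    print(' top face L/R',onz(c,(x-.5,y+h/2),.2895).round(4),onz(c,(x+w-.5,y+h/2),.2895).round(4),'far/near',onz(c,(x,y-.5),.2895).round(4),onz(c,(x,y+h-.5),.2895).round(4), 'tri far-left corner', tri([c,c0],[(x-.5,y-.5),(b0[0][2][0]-.5,b0[0][2][1]-.5)]).round(4))
g=cv2.cvtColor(f["pixels"],cv2.COLOR_RGB2GRAY).astype(int)
for r in (135,140,145): print(r,g[r,300:345].tolist())
for u in (318,322): print(onz(c,(u,140),.25).round(4))
E
```

```text
6.55 [0.41749501 0.31503178 0.38784728] [3.14139267e+00 1.04712010e-03 2.25135763e-03]
blue [(449, [323.5, 117.4], [310, 109, 27, 19]), (171, [579.0, 160.7], [571, 153, 18, 16])]
 top face L/R [0.4776 0.3251 0.2895] [0.4777 0.3057 0.2895] far/near [0.4846 0.3247 0.2895] [0.4712 0.3248 0.2895] tri far-left corner [0.4843 0.3253 0.2841]
yellow [(578, [322.5, 66.0], [309, 56, 28, 21]), (7, [544.7, 335.0], [543, 333, 4, 5])]
 top face L/R [0.5126 0.3254 0.2895] [0.5126 0.3062 0.2895] far/near [0.5196 0.325  0.2895] [0.5061 0.3252 0.2895] tri far-left corner [0.52   0.3255 0.2851]
green [(614, [322.3, 10.0], [308, 0, 30, 22])]
 top face L/R [0.5465 0.3257 0.2895] [0.5465 0.306  0.2895] far/near [0.5531 0.3253 0.2895] [0.5403 0.3254 0.2895] tri far-left corner [0.5541 0.3258 0.2854]
red []Traceback (most recent call last):
  File "<stdin>", line 6, in <module>
IndexError: list index out of range
```

Blue is at (0.478, 0.3155), yellow x=0.5126 and green x=0.5467, with top faces at about 0.287, matching the text. Grasping blue.

>>> carry_out --motion '[{"delta_pos":[0.81,0,0],"twist":0},{"delta_pos":[0.81,0,0],"twist":0},{"delta_pos":[0.8,0,0.5],"twist":0},{"delta_pos":[0,-0.02,0.9],"twist":0},{"delta_pos":[0,0,0.9],"twist":0},{"delta_pos":[0,0,0.9],"twist":0},{"delta_pos":[0,0,1],"twist":0},{"delta_pos":[0,0,1],"twist":0}]' --hand -1 --grip_force 20

```text
t: 7.4
tcp_pos: [0.4783, 0.3132, 0.2578]
orientation: [3.141, -0.0, -0.001]
force: [0.6, -0.1, -0.1]
gripper_width: 1.001
finger_force: 0.0
```

>>> carry_out --motion '[{"delta_pos":[0,0,0],"twist":0},{"delta_pos":[0,0,0],"twist":0},{"delta_pos":[0,0,0],"twist":0},{"delta_pos":[0,0,0],"twist":0},{"delta_pos":[0,0,0],"twist":0},{"delta_pos":[0,0,0],"twist":0},{"delta_pos":[0,0,0],"twist":0},{"delta_pos":[0,0,0],"twist":0}]' --hand 1

```text
t: 8.2
tcp_pos: [0.4782, 0.3145, 0.2588]
orientation: [-3.142, -0.0, -0.0]
force: [-0.4, -0.5, -0.2]
gripper_width: 0.296
finger_force: 0.0
```

>>> carry_out --motion '[{"delta_pos":[0,0,0],"twist":0},{"delta_pos":[0,0,0],"twist":0},{"delta_pos":[0,0,0],"twist":0},{"delta_pos":[0,0,0],"twist":0}]'

```text
t: 8.6
tcp_pos: [0.4782, 0.3146, 0.2588]
orientation: [-3.141, -0.0, -0.0]
force: [0.1, 1.6, 1.3]
gripper_width: 0.223
finger_force: 20.0
```

>>> carry_out --motion '[{"delta_pos":[0,0,-0.4],"twist":0},{"delta_pos":[0,0,-0.4],"twist":0},{"delta_pos":[0,0,-0.32],"twist":0},{"delta_pos":[0,0,0],"twist":0},{"delta_pos":[-0.5,0,0],"twist":0},{"delta_pos":[-0.5,0,0],"twist":0},{"delta_pos":[-0.5,0,0],"twist":0},{"delta_pos":[-0.5,0,0],"twist":0}]'

```text
t: 9.4
tcp_pos: [0.4276, 0.3144, 0.2865]
orientation: [3.141, 0.0, -0.0]
force: [0.5, 0.6, -1.5]
gripper_width: 0.223
finger_force: 20.0
```

>>> carry_out --motion '[{"delta_pos":[-0.5,0,0],"twist":0},{"delta_pos":[-0.5,0,0],"twist":0},{"delta_pos":[-0.5,0,-0.4],"twist":0},{"delta_pos":[0,0,0],"twist":0}]'

```text
t: 9.8
tcp_pos: [0.39, 0.3148, 0.2986]
orientation: [-3.14, -0.002, 0.0]
force: [1.4, 0.5, -0.1]
gripper_width: 0.225
finger_force: 20.0
```

>>> carry_out --motion '[{"delta_pos":[0,1,0],"twist":0},{"delta_pos":[0,1,0],"twist":0},{"delta_pos":[0,1,0],"twist":0},{"delta_pos":[0,1,0],"twist":0},{"delta_pos":[0,1,0],"twist":0},{"delta_pos":[0,1,0],"twist":0},{"delta_pos":[0,1,0],"twist":0},{"delta_pos":[0,1,0],"twist":0}]'

```text
t: 10.6
tcp_pos: [0.3908, 0.1134, 0.297]
orientation: [3.141, -0.001, -0.001]
force: [0.2, 0.5, -0.7]
gripper_width: 0.228
finger_force: 20.0
```

>>> carry_out --motion '[{"delta_pos":[0,1,0],"twist":0},{"delta_pos":[0,1,0],"twist":0},{"delta_pos":[0,1,0],"twist":0},{"delta_pos":[0,1,0],"twist":0},{"delta_pos":[0,1,0],"twist":0},{"delta_pos":[0,1,0],"twist":0},{"delta_pos":[0,1,0],"twist":0},{"delta_pos":[0,1,0],"twist":0}]'

```text
t: 11.4
tcp_pos: [0.3906, -0.0869, 0.2971]
orientation: [3.141, -0.001, -0.001]
force: [0.4, 0.1, -1.4]
gripper_width: 0.232
finger_force: 20.0
```

>>> carry_out --motion '[{"delta_pos":[0,1,0],"twist":0},{"delta_pos":[0,1,0],"twist":0},{"delta_pos":[0,1,0],"twist":0},{"delta_pos":[0,1,0],"twist":0},{"delta_pos":[0,1,0],"twist":0},{"delta_pos":[0,1,0],"twist":0},{"delta_pos":[0,1,0],"twist":0},{"delta_pos":[0,1,0],"twist":0}]'

```text
t: 12.2
tcp_pos: [0.3904, -0.287, 0.2969]
orientation: [3.141, -0.0, -0.001]
force: [1.5, 0.2, -1.1]
gripper_width: 0.225
finger_force: 20.0
```

>>> carry_out --motion '[{"delta_pos":[0,0.8,0.25],"twist":0},{"delta_pos":[0,0.7,0.25],"twist":0},{"delta_pos":[0,0,0],"twist":0},{"delta_pos":[0,0,0],"twist":0},{"delta_pos":[0,0,0],"twist":0}]'

```text
t: 12.7
tcp_pos: [0.3906, -0.3224, 0.2846]
orientation: [3.141, -0.0, 0.0]
force: [-0.3, -0.4, -0.8]
gripper_width: 0.224
finger_force: 20.0
```

```bash
python3 - <<'E'
from h import *
s=robot.observe(); f=grab_frame("wrist"); save(f,'w5.png'); print(s["t"],s["tcp_pos"],s["orientation"])
E
```

```text
12.7 [ 0.3905761  -0.32240059  0.28463569] [ 3.14123113e+00 -4.12320089e-04  1.66042023e-04]
```

View pics/w5.png

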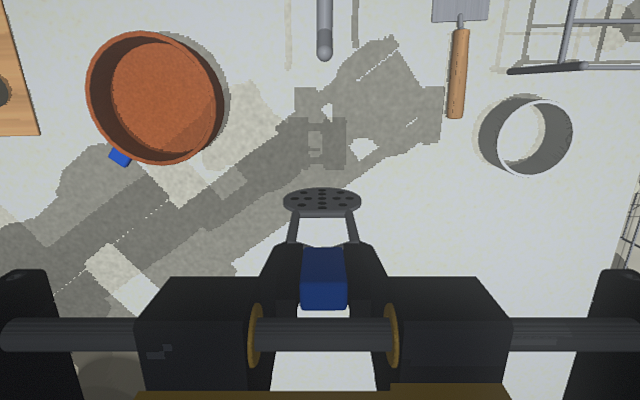

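Blue hangs straight in the jaws at column 323, aligned with the spare prong tip at column 324. I'll advance and hang it.

>>> carry_out --motion '[{"delta_pos":[0.9,0.03,0],"twist":0},{"delta_pos":[0.9,0,0],"twist":0},{"delta_pos":[0.9,0,0],"twist":0},{"delta_pos":[0.9,0,0],"twist":0},{"delta_pos":[0.9,0,0],"twist":0},{"delta_pos":[0.9,0,0],"twist":0},{"delta_pos":[0.9,0,0],"twist":0},{"delta_pos":[0.9,0,0],"twist":0}]'

```text
t: 13.55
tcp_pos: [0.5715, -0.323, 0.2847]
orientation: [3.141, -0.0, 0.0]
force: [0.5, -0.1, -0.3]
gripper_width: 0.226
finger_force: 20.0
```

>>> carry_out --motion '[{"delta_pos":[0.7,0,0],"twist":0},{"delta_pos":[0.7,0,0],"twist":0},{"delta_pos":[0,0,0],"twist":0},{"delta_pos":[0,0,0.4],"twist":0},{"delta_pos":[0,0,0.4],"twist":0},{"delta_pos":[0,0,0.22],"twist":0},{"delta_pos":[0,0,0],"twist":0},{"delta_pos":[0,0,0],"twist":0}]'

```text
t: 14.35
tcp_pos: [0.6049, -0.3239, 0.2588]
orientation: [-3.142, 0.0, -0.001]
force: [-1.6, -0.1, 0.8]
gripper_width: 0.226
finger_force: 20.0
```

>>> carry_out --motion '[{"delta_pos":[0,0,0],"twist":0},{"delta_pos":[0,0,0],"twist":0},{"delta_pos":[0,0,0],"twist":0},{"delta_pos":[0,0,0],"twist":0},{"delta_pos":[0,0,0],"twist":0},{"delta_pos":[0,0,-1],"twist":0},{"delta_pos":[0,0,-1],"twist":0},{"delta_pos":[0,0,-1],"twist":0}]' --hand -0.2

```text
t: 15.15
tcp_pos: [0.6053, -0.3237, 0.3347]
orientation: [-3.142, 0.0, -0.0]
force: [0.3, -0.8, -0.8]
gripper_width: 0.603
finger_force: 0.0
```

```bash
python3 - <<'E'
from h import *
s=robot.observe(); print(s["tcp_pos"],s["gripper_width"])
fs={n:grab_frame(n) for n in ("scene","top")}
b={n:blobs(fs[n],"blue") for n in fs}; print(b); c={n:cam(fs[n]) for n in fs}
for n in fs: print(n,proj(c[n],[.605,-.3235,.272]))
E
```

```text
[ 0.60528427 -0.32372701  0.33473467] 0.6025481121441228
{'scene': [(44, [257.5, 142.4], [255, 138, 6, 10]), (39, [321.5, 267.8], [318, 263, 8, 10]), (12, [354.0, 196.5], [353, 195, 3, 4])], 'top': [(42, [277.1, 157.2], [274, 154, 7, 7])]}
scene [257.01270355 142.7338993 ]
top [400.56012765 185.74904809]
```

Blue hangs at the predicted pixel. On to yellow.

>>> carry_out --motion '[{"delta_pos":[-0.15,-1,0],"twist":0},{"delta_pos":[-0.15,-1,0],"twist":0},{"delta_pos":[-0.15,-1,0],"twist":0},{"delta_pos":[-0.15,-1,0],"twist":0},{"delta_pos":[-0.15,-1,0],"twist":0},{"delta_pos":[-0.15,-1,0],"twist":0},{"delta_pos":[-0.15,-1,0],"twist":0},{"delta_pos":[-0.15,-1,0],"twist":0}]'

```text
t: 16.05
tcp_pos: [0.575, -0.1227, 0.3324]
orientation: [-3.141, 0.001, -0.001]
force: [-0.2, -0.0, 0.8]
gripper_width: 0.599
finger_force: 0.0
```

>>> carry_out --motion '[{"delta_pos":[-0.15,-1,0],"twist":0},{"delta_pos":[-0.15,-1,0],"twist":0},{"delta_pos":[-0.15,-1,0],"twist":0},{"delta_pos":[-0.15,-1,0],"twist":0},{"delta_pos":[-0.15,-1,0],"twist":0},{"delta_pos":[-0.15,-1,0],"twist":0},{"delta_pos":[-0.15,-1,0],"twist":0},{"delta_pos":[-0.15,-1,0],"twist":0}]'

```text
t: 16.85
tcp_pos: [0.545, 0.0772, 0.3325]
orientation: [-3.141, 0.001, -0.0]
force: [0.2, -0.4, 0.1]
gripper_width: 0.598
finger_force: 0.0
```

>>> carry_out --motion '[{"delta_pos":[-0.15,-1,0],"twist":0},{"delta_pos":[-0.15,-1,0],"twist":0},{"delta_pos":[-0.15,-1,0],"twist":0},{"delta_pos":[-0.15,-1,0],"twist":0},{"delta_pos":[-0.15,-1,0],"twist":0},{"delta_pos":[-0.15,-1,0],"twist":0},{"delta_pos":[-0.15,-1,0],"twist":0},{"delta_pos":[-0.15,-1,0],"twist":0}]'

```text
t: 17.65
tcp_pos: [0.5151, 0.2771, 0.3324]
orientation: [3.141, 0.001, -0.0]
force: [1.1, -0.1, 0.5]
gripper_width: 0.601
finger_force: 0.0
```

>>> carry_out --motion '[{"delta_pos":[-0.1,-0.8,0],"twist":0},{"delta_pos":[0,-0.76,0],"twist":0},{"delta_pos":[0,0,0],"twist":0},{"delta_pos":[0,0,0],"twist":0},{"delta_pos":[0,0,0],"twist":0}]'

```text
t: 18.15
tcp_pos: [0.5133, 0.3143, 0.3334]
orientation: [3.141, 0.0, -0.001]
force: [-0.3, 0.7, 1.3]
gripper_width: 0.598
finger_force: 0.0
```

```bash
python3 - <<'E'
from h import *
s=robot.observe(); f=grab_frame("wrist"); save(f,'w6.png'); print(s["tcp_pos"],s["orientation"]); c=cam(f,s)
for q in ("yellow","green","red"): print(q,blobs(f,q)[:3])
for x in (.5126,.5467,.579): print(proj(c,[x,.3155,.2895]))
fs={n:grab_frame(n) for n in ("scene",)}; c=cam(fs["scene"])
for q,x in(("yellow",.5126),("green",.5467),("red",.579)): print(blobs(fs["scene"],q)[:2],proj(c,[x,.3155,.2715]))
E
```

```text
[0.51328784 0.31432566 0.33335872] [ 3.14118398e+00  4.46072738e-04 -1.25818878e-03]
yellow [(580, [321.5, 224.2], [307, 215, 30, 20]), (11, [468.8, 354.6], [467, 351, 4, 7]), (9, [176.6, 351.1], [176, 348, 3, 7])]
green [(666, [320.9, 170.5], [305, 160, 32, 22])]
red [(608, [320.4, 113.1], [303, 104, 35, 24])]
[321.52044534 226.67887671]
[321.34079757 173.46614914]
[321.15143334 117.3753516 ]
[(2537, [188.9, 187.9], [145, 154, 87, 72]), (2125, [240.7, 253.9], [202, 217, 100, 91])] [429.50981271 245.93667958]
[(201, [321.8, 280.9], [314, 273, 17, 16]), (61, [421.9, 252.8], [418, 248, 9, 11])] [421.39277481 253.45783175]
[(43, [415.0, 259.3], [411, 256, 8, 11])] [413.49984584 260.77132722]
```

>>> carry_out --motion '[{"delta_pos":[0.02,-0.03,0.75],"twist":0},{"delta_pos":[0,0,0.75],"twist":0},{"delta_pos":[0,0,0.75],"twist":0},{"delta_pos":[0,0,0.75],"twist":0},{"delta_pos":[0,0,0],"twist":0},{"delta_pos":[0,0,0],"twist":0}]'

```text
t: 18.85
tcp_pos: [0.5139, 0.3156, 0.2594]
orientation: [-3.141, -0.0, -0.001]
force: [-0.2, -0.0, 0.2]
gripper_width: 0.6
finger_force: 0.0
```

>>> carry_out --motion '[{"delta_pos":[0,0,0],"twist":0},{"delta_pos":[0,0,0],"twist":0},{"delta_pos":[0,0,0],"twist":0},{"delta_pos":[0,0,0],"twist":0},{"delta_pos":[0,0,0],"twist":0},{"delta_pos":[0,0,0],"twist":0},{"delta_pos":[0,0,0],"twist":0},{"delta_pos":[0,0,0],"twist":0}]' --hand 1

```text
t: 19.65
tcp_pos: [0.5138, 0.3159, 0.259]
orientation: [3.142, -0.0, -0.001]
force: [1.1, -2.3, 1.2]
gripper_width: 0.221
finger_force: 20.0
```

>>> carry_out --motion '[{"delta_pos":[0,0,-0.4],"twist":0},{"delta_pos":[0,0,-0.4],"twist":0},{"delta_pos":[0,0,-0.32],"twist":0},{"delta_pos":[0,0,0],"twist":0},{"delta_pos":[-0.8,0,0],"twist":0},{"delta_pos":[-0.8,0,0],"twist":0},{"delta_pos":[-0.8,0,0],"twist":0},{"delta_pos":[-0.8,0,0],"twist":0}]'

```text
t: 20.45
tcp_pos: [0.4328, 0.3159, 0.2865]
orientation: [3.142, 0.0, -0.001]
force: [0.5, -0.1, -0.4]
gripper_width: 0.224
finger_force: 19.9
```

>>> carry_out --motion '[{"delta_pos":[-0.9,0,0],"twist":0},{"delta_pos":[-0.9,0,0],"twist":0},{"delta_pos":[0,0.5,0],"twist":0},{"delta_pos":[0,1,0],"twist":0},{"delta_pos":[0,1,0],"twist":0},{"delta_pos":[0,1,0],"twist":0},{"delta_pos":[0,1,0],"twist":0},{"delta_pos":[0,1,0],"twist":0}]'

```text
t: 21.25
tcp_pos: [0.3889, 0.177, 0.2867]
orientation: [3.141, -0.0, -0.001]
force: [-0.4, 0.2, -0.8]
gripper_width: 0.224
finger_force: 19.9
```

>>> carry_out --motion '[{"delta_pos":[0,1,0],"twist":0},{"delta_pos":[0,1,0],"twist":0},{"delta_pos":[0,1,0],"twist":0},{"delta_pos":[0,1,0],"twist":0},{"delta_pos":[0,1,0],"twist":0},{"delta_pos":[0,1,0],"twist":0},{"delta_pos":[0,1,0],"twist":0},{"delta_pos":[0,1,0],"twist":0}]'

```text
t: 22.05
tcp_pos: [0.3885, -0.0232, 0.2868]
orientation: [3.141, -0.0, -0.001]
force: [0.0, 0.9, -0.9]
gripper_width: 0.225
finger_force: 19.9
```

>>> carry_out --motion '[{"delta_pos":[0,1,0],"twist":0},{"delta_pos":[0,1,0],"twist":0},{"delta_pos":[0,1,0],"twist":0},{"delta_pos":[0,1,0],"twist":0},{"delta_pos":[0,1,0],"twist":0},{"delta_pos":[0,1,0],"twist":0},{"delta_pos":[0,1,0],"twist":0},{"delta_pos":[0,1,0],"twist":0}]'

```text
t: 22.85
tcp_pos: [0.3881, -0.2233, 0.2867]
orientation: [3.141, 0.0, -0.001]
force: [0.2, -0.6, -0.8]
gripper_width: 0.227
finger_force: 19.9
```

>>> carry_out --motion '[{"delta_pos":[0,1,0],"twist":0},{"delta_pos":[0,1,0],"twist":0},{"delta_pos":[0,1,0],"twist":0},{"delta_pos":[0,1,0],"twist":0},{"delta_pos":[0,0.08,0],"twist":0},{"delta_pos":[0,0,0],"twist":0},{"delta_pos":[0,0,0],"twist":0},{"delta_pos":[0,0,0],"twist":0}]'

```text
t: 23.65
tcp_pos: [0.3885, -0.3228, 0.2869]
orientation: [3.141, -0.0, 0.0]
force: [-0.8, 1.0, 0.1]
gripper_width: 0.22
finger_force: 19.9
```

>>> carry_out --motion '[{"delta_pos":[0.9,0.02,0],"twist":0},{"delta_pos":[0.9,0,0],"twist":0},{"delta_pos":[0.9,0,0],"twist":0},{"delta_pos":[0.9,0,0],"twist":0},{"delta_pos":[0.9,0,0],"twist":0},{"delta_pos":[0.9,0,0],"twist":0},{"delta_pos":[0.9,0,0],"twist":0},{"delta_pos":[0.84,0,0],"twist":0}]'

```text
t: 24.45
tcp_pos: [0.568, -0.3232, 0.2868]
orientation: [3.142, -0.0, 0.001]
force: [0.2, 0.4, -1.0]
gripper_width: 0.222
finger_force: 19.9
```

>>> carry_out --motion '[{"delta_pos":[0,0,0],"twist":0},{"delta_pos":[0,0,0],"twist":0},{"delta_pos":[0,0,0.4],"twist":0},{"delta_pos":[0,0,0.4],"twist":0},{"delta_pos":[0,0,0.3],"twist":0},{"delta_pos":[0,0,0],"twist":0},{"delta_pos":[0,0,0],"twist":0}]'

```text
t: 25.15
tcp_pos: [0.5667, -0.3239, 0.2589]
orientation: [-3.141, 0.0, -0.001]
force: [0.2, 1.4, -0.5]
gripper_width: 0.223
finger_force: 20.0
```

>>> carry_out --motion '[{"delta_pos":[0,0,0],"twist":0},{"delta_pos":[0,0,0],"twist":0},{"delta_pos":[0,0,0],"twist":0},{"delta_pos":[0,0,0],"twist":0},{"delta_pos":[0,0,0],"twist":0},{"delta_pos":[0,0,-1],"twist":0},{"delta_pos":[0,0,-1],"twist":0},{"delta_pos":[0,0,-1],"twist":0}]' --hand -0.2

```text
t: 25.95
tcp_pos: [0.5668, -0.324, 0.3353]
orientation: [3.142, 0.0, -0.0]
force: [0.7, -0.6, -0.3]
gripper_width: 0.602
finger_force: 0.0
```

```bash
python3 - <<'E'
from h import *
s=robot.observe(); print(s["tcp_pos"],s["gripper_width"])
f=grab_frame("scene"); c=cam(f)
for q,x in (("blue",.605),("yellow",.567)):
  p=proj(c,[x,-.3235,.272]).round().astype(int); print(q,p,blobs(f,q,(p[0]-15,p[1]-15,p[0]+15,p[1]+15)))
w=grab_frame("wrist"); c=cam(w,s)
for q,x in (("blue",.605),("yellow",.567)): print(blobs(w,q)[:2],proj(c,[x,-.3235,.2895]))
E
```

```text
[ 0.56678527 -0.32401791  0.33525221] 0.6017666484891108
blue [257 143] [(46, [257.5, 142.4], [255, 138, 6, 10])]
yellow [266 137] [(45, [266.7, 136.7], [264, 132, 6, 11])]
[(677, [321.9, 163.4], [306, 153, 32, 22]), (108, [159.4, 265.5], [152, 259, 16, 13])] [322.522916   164.78654046]
[(548, [322.0, 222.0], [308, 213, 29, 19]), (21, [177.4, 359.2], [176, 353, 5, 12])] [322.60747289 224.15578696]
```

Both are hung. Now green.

>>> carry_out --motion '[{"delta_pos":[-0.03,-1,0],"twist":0},{"delta_pos":[-0.03,-1,0],"twist":0},{"delta_pos":[-0.03,-1,0],"twist":0},{"delta_pos":[-0.03,-1,0],"twist":0},{"delta_pos":[-0.03,-1,0],"twist":0},{"delta_pos":[-0.03,-1,0],"twist":0},{"delta_pos":[-0.03,-1,0],"twist":0},{"delta_pos":[-0.03,-1,0],"twist":0}]'

```text
t: 26.85
tcp_pos: [0.5606, -0.123, 0.3329]
orientation: [-3.141, 0.001, -0.001]
force: [0.1, -0.8, 0.3]
gripper_width: 0.602
finger_force: 0.0
```

>>> carry_out --motion '[{"delta_pos":[-0.03,-1,0],"twist":0},{"delta_pos":[-0.03,-1,0],"twist":0},{"delta_pos":[-0.03,-1,0],"twist":0},{"delta_pos":[-0.03,-1,0],"twist":0},{"delta_pos":[-0.03,-1,0],"twist":0},{"delta_pos":[-0.03,-1,0],"twist":0},{"delta_pos":[-0.03,-1,0],"twist":0},{"delta_pos":[-0.03,-1,0],"twist":0}]'

```text
t: 27.65
tcp_pos: [0.5547, 0.077, 0.333]
orientation: [-3.141, 0.001, -0.0]
force: [0.3, 0.2, 0.9]
gripper_width: 0.604
finger_force: 0.0
```

>>> carry_out --motion '[{"delta_pos":[-0.03,-1,0],"twist":0},{"delta_pos":[-0.03,-1,0],"twist":0},{"delta_pos":[-0.03,-1,0],"twist":0},{"delta_pos":[-0.03,-1,0],"twist":0},{"delta_pos":[-0.03,-1,0],"twist":0},{"delta_pos":[-0.03,-1,0],"twist":0},{"delta_pos":[-0.03,-1,0],"twist":0},{"delta_pos":[-0.03,-1,0],"twist":0}]'

```text
t: 28.45
tcp_pos: [0.5489, 0.2769, 0.3329]
orientation: [3.141, 0.001, -0.0]
force: [-0.5, 0.0, 0.1]
gripper_width: 0.601
finger_force: 0.0
```

>>> carry_out --motion '[{"delta_pos":[0,-0.8,0],"twist":0},{"delta_pos":[0,-0.78,0],"twist":0},{"delta_pos":[0,0,0],"twist":0},{"delta_pos":[0,0,0],"twist":0},{"delta_pos":[0,0,0],"twist":0}]'

```text
t: 28.95
tcp_pos: [0.5493, 0.3145, 0.3339]
orientation: [3.141, 0.001, -0.001]
force: [-0.2, -0.3, 0.8]
gripper_width: 0.599
finger_force: 0.0
```

```bash
python3 - <<'E'
from h import *
s=robot.observe(); f=grab_frame("wrist"); print(s["tcp_pos"],s["orientation"]); c=cam(f,s)
for q,x in (("green",.5475),("red",.581)): print(q,blobs(f,q)[:2],proj(c,[x,.3155,.2895]))
E
```

```text
[0.54928463 0.31453821 0.33386248] [ 3.14118764e+00  5.09962389e-04 -1.32770183e-03]
green [(294, [323.1, 225.9], [307, 217, 30, 19]), (7, [537.0, 6.6], [534, 4, 7, 6])] [321.86983009 227.96515534]
red [(21, [327.6, 192.7], [327, 188, 3, 10]), (10, [315.0, 192.5], [315, 188, 1, 10])] [321.70906792 176.02829717]
```

Aligned, so I'll descend, grip and carry.

>>> carry_out --motion '[{"delta_pos":[-0.02,-0.03,0.75],"twist":0},{"delta_pos":[0,0,0.75],"twist":0},{"delta_pos":[0,0,0.75],"twist":0},{"delta_pos":[0,0,0.77],"twist":0},{"delta_pos":[0,0,0],"twist":0},{"delta_pos":[0,0,0],"twist":0}]'

```text
t: 29.6
tcp_pos: [0.5489, 0.3157, 0.2594]
orientation: [-3.141, -0.0, -0.001]
force: [-0.8, 0.3, 1.2]
gripper_width: 0.6
finger_force: 0.0
```

>>> carry_out --motion '[{"delta_pos":[0,0,0],"twist":0},{"delta_pos":[0,0,0],"twist":0},{"delta_pos":[0,0,0],"twist":0},{"delta_pos":[0,0,0],"twist":0},{"delta_pos":[0,0,0],"twist":0},{"delta_pos":[0,0,0],"twist":0},{"delta_pos":[0,0,0],"twist":0},{"delta_pos":[0,0,0],"twist":0}]' --hand 1

```text
t: 30.4
tcp_pos: [0.5488, 0.3161, 0.259]
orientation: [3.141, -0.0, -0.001]
force: [-0.9, -3.2, 1.8]
gripper_width: 0.221
finger_force: 20.0
```

>>> carry_out --motion '[{"delta_pos":[0,0,-0.4],"twist":0},{"delta_pos":[0,0,-0.4],"twist":0},{"delta_pos":[0,0,-0.32],"twist":0},{"delta_pos":[0,0,0],"twist":0},{"delta_pos":[-0.8,0,0],"twist":0},{"delta_pos":[-0.8,0,0],"twist":0},{"delta_pos":[-0.8,0,0],"twist":0},{"delta_pos":[-0.8,0,0],"twist":0}]'

```text
t: 31.2
tcp_pos: [0.4678, 0.3162, 0.2865]
orientation: [3.142, 0.0, -0.0]
force: [-0.6, -0.0, -0.4]
gripper_width: 0.226
finger_force: 20.0
```

>>> carry_out --motion '[{"delta_pos":[-0.8,0,0],"twist":0},{"delta_pos":[-0.8,0,0],"twist":0},{"delta_pos":[-0.8,0,0],"twist":0},{"delta_pos":[-0.8,0,0],"twist":0},{"delta_pos":[0,0.5,0],"twist":0},{"delta_pos":[0,1,0],"twist":0},{"delta_pos":[0,1,0],"twist":0},{"delta_pos":[0,1,0],"twist":0}]'

```text
t: 32.0
tcp_pos: [0.389, 0.2273, 0.2866]
orientation: [3.141, -0.0, -0.001]
force: [0.7, 0.7, 0.3]
gripper_width: 0.224
finger_force: 20.0
```

>>> carry_out --motion '[{"delta_pos":[0,1,0],"twist":0},{"delta_pos":[0,1,0],"twist":0},{"delta_pos":[0,1,0],"twist":0},{"delta_pos":[0,1,0],"twist":0},{"delta_pos":[0,1,0],"twist":0},{"delta_pos":[0,1,0],"twist":0},{"delta_pos":[0,1,0],"twist":0},{"delta_pos":[0,1,0],"twist":0}]'

```text
t: 32.8
tcp_pos: [0.3886, 0.027, 0.2867]
orientation: [3.141, -0.0, -0.001]
force: [0.1, 0.5, -0.7]
gripper_width: 0.222
finger_force: 20.0
```

>>> carry_out --motion '[{"delta_pos":[0,1,0],"twist":0},{"delta_pos":[0,1,0],"twist":0},{"delta_pos":[0,1,0],"twist":0},{"delta_pos":[0,1,0],"twist":0},{"delta_pos":[0,1,0],"twist":0},{"delta_pos":[0,1,0],"twist":0},{"delta_pos":[0,1,0],"twist":0},{"delta_pos":[0,1,0],"twist":0}]'

```text
t: 33.6
tcp_pos: [0.3881, -0.1731, 0.2867]
orientation: [3.141, -0.0, -0.001]
force: [1.1, -0.5, -1.3]
gripper_width: 0.228
finger_force: 20.0
```

>>> carry_out --motion '[{"delta_pos":[0,1,0],"twist":0},{"delta_pos":[0,1,0],"twist":0},{"delta_pos":[0,1,0],"twist":0},{"delta_pos":[0,1,0],"twist":0},{"delta_pos":[0,1,0],"twist":0},{"delta_pos":[0,1.0,0],"twist":0},{"delta_pos":[0,0.08,0],"twist":0},{"delta_pos":[0,0,0],"twist":0}]'

```text
t: 34.4
tcp_pos: [0.388, -0.3237, 0.2864]
orientation: [-3.141, 0.0, -0.002]
force: [-0.4, 0.4, -0.6]
gripper_width: 0.231
finger_force: 20.0
```

>>> carry_out --motion '[{"delta_pos":[0,0,0],"twist":0},{"delta_pos":[0,0,0],"twist":0}]'

```text
t: 34.6
tcp_pos: [0.3885, -0.3226, 0.2869]
orientation: [3.141, -0.0, 0.0]
force: [-0.3, 0.8, -0.8]
gripper_width: 0.227
finger_force: 20.0
```

>>> carry_out --motion '[{"delta_pos":[0.8,0.02,0],"twist":0},{"delta_pos":[0.8,0,0],"twist":0},{"delta_pos":[0.8,0,0],"twist":0},{"delta_pos":[0.8,0,0],"twist":0},{"delta_pos":[0.8,0,0],"twist":0},{"delta_pos":[0.8,0,0],"twist":0},{"delta_pos":[0.8,0,0],"twist":0},{"delta_pos":[0,0,0],"twist":0}]'

```text
t: 35.4
tcp_pos: [0.5298, -0.3228, 0.2862]
orientation: [-3.141, 0.0, 0.002]
force: [-0.6, 0.2, -0.4]
gripper_width: 0.229
finger_force: 20.0
```

>>> carry_out --motion '[{"delta_pos":[0,0,0],"twist":0},{"delta_pos":[0,0,0.4],"twist":0},{"delta_pos":[0,0,0.4],"twist":0},{"delta_pos":[0,0,0.3],"twist":0},{"delta_pos":[0,0,0],"twist":0},{"delta_pos":[0,0,0],"twist":0}]'

```text
t: 36.0
tcp_pos: [0.5281, -0.3237, 0.2589]
orientation: [-3.141, 0.0, -0.001]
force: [-0.1, 0.8, 0.2]
gripper_width: 0.223
finger_force: 20.0
```

>>> carry_out --motion '[{"delta_pos":[0,0,0],"twist":0},{"delta_pos":[0,0,0],"twist":0},{"delta_pos":[0,0,0],"twist":0},{"delta_pos":[0,0,0],"twist":0},{"delta_pos":[0,0,0],"twist":0},{"delta_pos":[0,0,-1],"twist":0},{"delta_pos":[0,0,-1],"twist":0},{"delta_pos":[0,0,-1],"twist":0}]' --hand -0.2

```text
t: 36.8
tcp_pos: [0.5283, -0.3237, 0.3352]
orientation: [3.142, 0.0, -0.0]
force: [-0.6, 0.6, 0.3]
gripper_width: 0.598
finger_force: 0.0
```

>>> carry_out --motion '[{"delta_pos":[-1,-0.9,0],"twist":0},{"delta_pos":[-1,-0.9,0],"twist":0},{"delta_pos":[-0.4,-0.9,0],"twist":0},{"delta_pos":[0,-0.9,0],"twist":0},{"delta_pos":[0,-0.9,0],"twist":0},{"delta_pos":[0,-0.9,0],"twist":0},{"delta_pos":[0,0,0],"twist":0},{"delta_pos":[0,0,0],"twist":0}]'

```text
t: 37.6
tcp_pos: [0.4685, -0.189, 0.3344]
orientation: [3.141, -0.0, 0.0]
force: [0.5, -0.1, 0.8]
gripper_width: 0.601
finger_force: 0.0
```

```bash
python3 - <<'E'
from h import *
s=robot.observe(); print(s["tcp_pos"],s["gripper_width"])
f=grab_frame("scene"); c=cam(f)
for q,x in (("blue",.605),("yellow",.567),("green",.529)):
  p=proj(c,[x,-.3235,.272]).round().astype(int); print(q,p,blobs(f,q,(p[0]-15,p[1]-15,p[0]+15,p[1]+15)))
w=grab_frame("wrist"); save(w,'w7.png'); np.save('w7.npy',dict(s=s,f=w),allow_pickle=True)
E
```

```text
[ 0.46852382 -0.18903699  0.33438873] 0.6006785369374051
blue [257 143] [(43, [257.3, 142.3], [254, 138, 7, 10])]
yellow [266 137] [(47, [266.7, 136.5], [264, 132, 6, 11])]
green [275 132] [(40, [275.8, 131.4], [273, 127, 6, 10])]
```

View pics/w7.png

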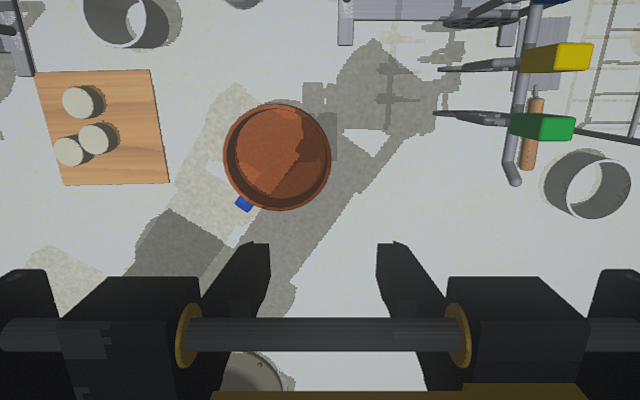

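All three skimmers hang on the spare hook. The dish is at (277,157) with its ear at (244,203). The cheeses now sit at (82,101), (98,138) and (70,151), so one was knocked and two are adjacent. I'll move above the board.

>>> carry_out --motion '[{"delta_pos":[-0.13,-1,0.27],"twist":0},{"delta_pos":[-0.13,-1,0.27],"twist":0},{"delta_pos":[-0.13,-1,0.27],"twist":0},{"delta_pos":[-0.13,-1,0.27],"twist":0},{"delta_pos":[-0.13,-1,0.27],"twist":0},{"delta_pos":[-0.13,-1,0.27],"twist":0},{"delta_pos":[-0.13,-1,0.27],"twist":0},{"delta_pos":[-0.13,-1,0.27],"twist":0}]' --hand -0.6

```text
t: 38.5
tcp_pos: [0.4426, 0.0114, 0.2799]
orientation: [3.142, 0.0, -0.002]
force: [0.2, 0.7, -0.2]
gripper_width: 0.801
finger_force: 0.0
```

>>> carry_out --motion '[{"delta_pos":[-0.13,-1,0.27],"twist":0},{"delta_pos":[-0.13,-1,0.27],"twist":0},{"delta_pos":[-0.13,-1,0.27],"twist":0},{"delta_pos":[-0.13,-1,0.27],"twist":0},{"delta_pos":[0,0,0],"twist":0},{"delta_pos":[0,0,0],"twist":0},{"delta_pos":[0,0,0],"twist":0}]'

```text
t: 39.2
tcp_pos: [0.4301, 0.1102, 0.2534]
orientation: [3.141, -0.0, -0.002]
force: [0.5, -0.4, 0.0]
gripper_width: 0.803
finger_force: 0.0
```

```bash
cat >> h.py <<'E'
from scipy.optimize import minimize
def hull(c,pts):
    return cv2.convexHull(np.array([proj(c,p) for p in pts],np.float32)*8).astype(np.int32)
def circ(x,y,z,r): 
    a=np.linspace(0,2*np.pi,72,endpoint=False); return np.c_[x+r*np.cos(a),y+r*np.sin(a),np.full(72,z)]
def iou(c,mask,pts):
    m=np.zeros(mask.shape,np.uint8); cv2.fillPoly(m,[hull(c,pts)],255,shift=3)
    return (m&mask>0).sum()/((m|mask)>0).sum()
def dishmask(f):
    h=cv2.cvtColor(f["pixels"],cv2.COLOR_RGB2HSV); m=cv2.inRange(h,(3,150,40),(9,255,255))
    n,l,st,_=cv2.connectedComponentsWithStats(cv2.morphologyEx(m,cv2.MORPH_CLOSE,np.ones((9,9))))
    k=1+np.argmax(st[1:,4]); return cv2.fillPoly(np.zeros_like(m),[cv2.convexHull(np.argwhere(l==k)[:,::-1].astype(np.int32))],255)
def fitdish(views,x0=(.45,-.128)):
    f=lambda p:-sum(iou(c,m,np.vstack([circ(p[0]/100,p[1]/100,.042,.074),circ(p[0]/100,p[1]/100,0,.074)])) for c,m in views)/len(views)
    r=minimize(f,np.array(x0)*100,method="Nelder-Mead",options=dict(initial_simplex=np.array([x0,(x0[0]+.01,x0[1]),(x0[0],x0[1]+.01)])*100,xatol=.01,fatol=1e-4)); return r.x/100,-r.fun
E
python3 - <<'E'
from h import *
s=robot.observe(); f=grab_frame("wrist"); print(s["t"],s["tcp_pos"],s["orientation"]); save(f,'w8.png'); np.save('w8.npy',dict(s=s,f=f),allow_pickle=True)
vs=[]
for n in ('w2','w7'):
    d=np.load(n+'.npy',allow_pickle=True).item(); c=cam(d["f"],d["s"]); m=dishmask(d["f"]); vs.append((c,m)); print(n,fitdish([(c,m)]),[ (b[1],onz(c,b[1],.036).round(4)) for b in blobs(d["f"],"blue") if b[1][0]<300])
print(fitdish(vs))
c=cam(f,s); print([(np.round(d["xyz"],3),d["score"]) for d in find_in(f,"cheese_0")])
E
```

```text
39.2 [0.43009198 0.11021279 0.25344358] [ 3.14133338e+00 -4.14584535e-04 -1.68422094e-03]
w2 (array([ 0.45192871, -0.148896  ]), np.float64(0.6387446376157146)) [([160.4, 161.3], array([ 0.3916, -0.0754,  0.036 ]))]
w7 (array([ 0.42748673, -0.14577686]), np.float64(0.2799912910951448)) [([243.2, 204.0], array([ 0.3919, -0.0751,  0.036 ]))]
(array([ 0.45036259, -0.15003714]), np.float64(0.45470553253571316))
[(array([0.467, 0.162, 0.028]), 0.79), (array([0.482, 0.126, 0.026]), 0.69), (array([0.53 , 0.133, 0.03 ]), 0.63), (array([ 0.458, -0.14 ,  0.006]), 0.44)]
```

View pics/w8.png

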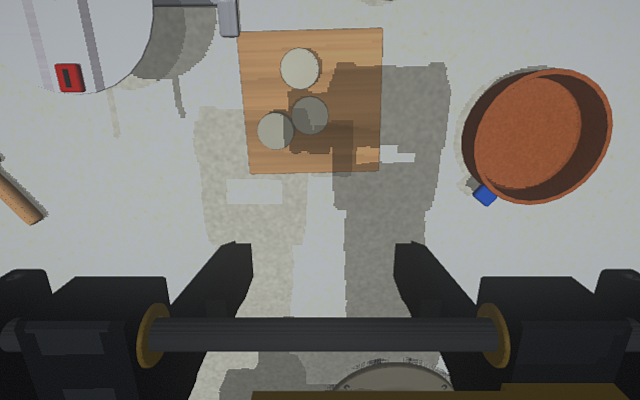

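Cheeses are at A(276,130), B(310,115) and C(300,68) on the board, with A and B touching. The dish is at (537,137) with its ear at (485,194), and the cover's red vent is at (69,78). The dish mask needs a better colour range.

```bash
python3 - <<'E'
from h import *
d=np.load('w8.npy',allow_pickle=True).item(); f,s=d["f"],d["s"]; c=cam(f,s)
for uv in ((276,130),(310,115),(300,68)): print(uv,onz(c,uv,.028).round(4))
h=cv2.cvtColor(f["pixels"],cv2.COLOR_RGB2HSV)
print([h[v,u].tolist() for u,v in ((530,137),(595,130),(610,125),(500,120),(465,135),(550,70),(310,50),(370,120))])
import h as H
def dm(f):
    m=cv2.inRange(cv2.cvtColor(f["pixels"],cv2.COLOR_RGB2HSV),(4,130,25),(13,255,255))
    m=cv2.morphologyEx(m,cv2.MORPH_OPEN,np.ones((3,3)))
    n,l,st,ce=cv2.connectedComponentsWithStats(m); k=1+np.argmax(st[1:,4]); print(st[k],ce[k])
    return cv2.fillPoly(np.zeros_like(m),[cv2.convexHull(np.argwhere(l==k)[:,::-1].astype(np.int32))],255)
vs=[]
for n in ('w2','w7','w8'):
    d=np.load(n+'.npy',allow_pickle=True).item(); c=cam(d["f"],d["s"]); m=dm(d["f"]); vs.append((c,m)); print(n,fitdish([(c,m)]))
p,q=fitdish(vs); print(p,q)
for n in ('w2','w7','w8'):
    d=np.load(n+'.npy',allow_pickle=True).item(); c=cam(d["f"],d["s"])
    for b in blobs(d["f"],"blue"):
        e=onz(c,b[1],.036)[:2]-p
        if np.hypot(*e)<.1: print(b[1],np.hypot(*e),np.degrees(np.arctan2(e[1],e[0])))
E
```

```text
(276, 130) [0.4667 0.1625 0.028 ]
(310, 115) [0.4828 0.1245 0.028 ]
(300, 68) [0.5309 0.1343 0.028 ]
[[10, 159, 148], [8, 109, 68], [10, 152, 138], [10, 155, 146], [8, 93, 63], [9, 154, 137], [14, 113, 113], [15, 107, 117]]
[ 137   65  101  103 6191] [194.97173316 114.02519787]
w2 (array([ 0.45568362, -0.12893369]), np.float64(0.8550322150633193))
[ 228  105   94   94 5833] [275.56043202 152.05623178]
w7 (array([ 0.45449291, -0.1238225 ]), np.float64(0.6741958988237743))
[  474    69   138   136 10573] [531.93228034 133.85983165]
w8 (array([ 0.45499386, -0.12626881]), np.float64(0.861196682464455))
[ 0.45520893 -0.12744969] 0.7954685596445975
[160.4, 161.3] 0.08222436303174677 140.7106369535959
[243.2, 204.0] 0.08216887724109533 140.44960683391753
[484.7, 195.6] 0.08108762595733253 140.94185163029454
```

>>> carry_out --motion '[{"delta_pos":[1,-0.24,0.5],"twist":0},{"delta_pos":[1,-0.24,0.5],"twist":0},{"delta_pos":[1,-0.24,0.5],"twist":0},{"delta_pos":[1,-0.24,0.5],"twist":0},{"delta_pos":[0,0,1],"twist":0},{"delta_pos":[0,0,1],"twist":0},{"delta_pos":[0,0,1],"twist":0},{"delta_pos":[0,0,1],"twist":0}]'

```text
t: 40.1
tcp_pos: [0.5299, 0.1344, 0.1023]
orientation: [3.142, -0.0, -0.001]
force: [-0.8, -0.3, -0.2]
gripper_width: 0.802
finger_force: 0.0
```

>>> carry_out --motion '[{"delta_pos":[0,0,1],"twist":0},{"delta_pos":[0,0,1],"twist":0},{"delta_pos":[0,0,0.9],"twist":0},{"delta_pos":[0,0,0.75],"twist":0},{"delta_pos":[0,0,0],"twist":0},{"delta_pos":[0,0,0],"twist":0},{"delta_pos":[0,0,0],"twist":0}]'

```text
t: 40.8
tcp_pos: [0.5304, 0.135, 0.0131]
orientation: [-3.142, -0.002, -0.001]
force: [0.7, 0.4, 0.0]
gripper_width: 0.798
finger_force: 0.0
```

>>> carry_out --motion '[{"delta_pos":[0,0,0],"twist":0},{"delta_pos":[0,0,0],"twist":0},{"delta_pos":[0,0,0],"twist":0},{"delta_pos":[0,0,0],"twist":0},{"delta_pos":[0,0,0],"twist":0},{"delta_pos":[0,0,0],"twist":0},{"delta_pos":[0,0,0],"twist":0}]' --hand 1 --grip_force 12

```text
t: 41.5
tcp_pos: [0.5297, 0.1352, 0.0122]
orientation: [-3.142, -0.0, -0.0]
force: [-0.4, 0.8, 3.5]
gripper_width: 0.474
finger_force: 12.0
```

>>> carry_out --motion '[{"delta_pos":[0,0,-0.7],"twist":0},{"delta_pos":[0,0,-1],"twist":0},{"delta_pos":[0,0,-1],"twist":0},{"delta_pos":[0,0,-1],"twist":0},{"delta_pos":[-0.47,0.95,-0.6],"twist":0},{"delta_pos":[-0.47,0.95,-0.6],"twist":0},{"delta_pos":[-0.47,0.95,-0.6],"twist":0},{"delta_pos":[-0.47,0.95,-0.6],"twist":0}]'

```text
t: 42.3
tcp_pos: [0.4818, 0.0394, 0.1648]
orientation: [-3.142, 0.0, -0.0]
force: [0.8, -0.3, -0.1]
gripper_width: 0.473
finger_force: 12.0
```

>>> carry_out --motion '[{"delta_pos":[-0.47,0.95,-0.3],"twist":0},{"delta_pos":[-0.47,0.95,0],"twist":0},{"delta_pos":[-0.47,0.95,0],"twist":0},{"delta_pos":[-0.47,0.95,0],"twist":0},{"delta_pos":[-0.47,0.95,0],"twist":0},{"delta_pos":[-0.47,0.95,0],"twist":0},{"delta_pos":[-0.47,0.95,0],"twist":0},{"delta_pos":[0,0,0],"twist":0}]'

```text
t: 43.1
tcp_pos: [0.3994, -0.1278, 0.1719]
orientation: [3.141, 0.0, -0.003]
force: [-0.7, -0.1, -0.4]
gripper_width: 0.475
finger_force: 12.0
```

>>> carry_out --motion '[{"delta_pos":[0,0,0],"twist":0},{"delta_pos":[0,0,0],"twist":0}]'

```text
t: 43.3
tcp_pos: [0.4004, -0.1254, 0.1719]
orientation: [-3.141, 0.0, 0.0]
force: [0.1, 0.0, -0.8]
gripper_width: 0.472
finger_force: 12.0
```

```bash
cat >> h.py <<'E'
def dishmask(f):
    m=cv2.inRange(cv2.cvtColor(f["pixels"],cv2.COLOR_RGB2HSV),(3,80,15),(12,255,255))
    m=cv2.morphologyEx(m,cv2.MORPH_OPEN,np.ones((3,3)))
    n,l,st,ce=cv2.connectedComponentsWithStats(m); k=1+np.argmax(st[1:,4])
    return cv2.fillPoly(np.zeros_like(m),[cv2.convexHull(np.argwhere(l==k)[:,::-1].astype(np.int32))],255)
E
python3 - <<'E'
from h import *
s=robot.observe(); f=grab_frame("wrist"); print(s["t"],s["tcp_pos"],s["orientation"],s["gripper_width"]); np.save('w9.npy',dict(s=s,f=f),allow_pickle=True)
vs=[];im=[]
for n in ('w2','w7','w9'):
    d=np.load(n+'.npy',allow_pickle=True).item(); c=cam(d["f"],d["s"]); m=dishmask(d["f"]); vs.append((c,m)); r=fitdish([(c,m)],(.455,-.127)); print(n,r)
    p=d["f"]["pixels"][:,:,::-1].copy(); x,y=r[0]
    for z in(.042,0): cv2.polylines(p,[hull(c,circ(x,y,z,.074))],True,(0,255,0),1,shift=3)
    p[cv2.morphologyEx(m,cv2.MORPH_GRADIENT,np.ones((3,3)))>0]=(255,255,0); im.append(p[0:300] if n!='w9' else p[:300])
print(fitdish(vs,(.455,-.127)))
cv2.imwrite('pics/m2.png',np.vstack([np.hstack([cv2.resize(im[0],(400,188)),cv2.resize(im[1],(400,188))]),cv2.resize(im[2],(800,375))]))
E
```

```text
43.3 [ 0.40041652 -0.12541759  0.17189165] [-3.14133631e+00  6.29679566e-05  1.04067132e-04] 0.47198405021206935
w2 (array([ 0.45595901, -0.12612278]), np.float64(0.9204923486360612))
w7 (array([ 0.45530731, -0.12526065]), np.float64(0.9550223330217098))
w9 (array([ 0.45545139, -0.12637859]), np.float64(0.9675060623018094))
(array([ 0.45528862, -0.12742038]), np.float64(0.9458991719465982))
```

View pics/m2.png

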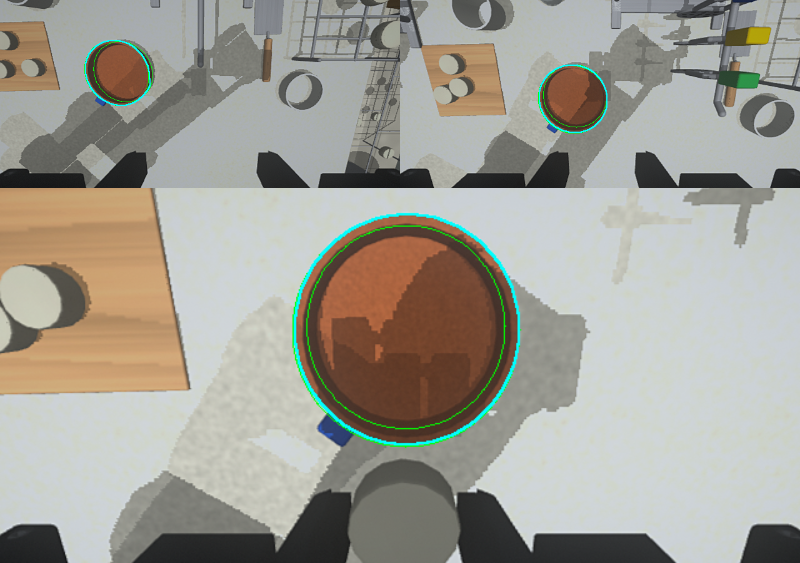

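The fit matches the rim in all three views, giving the dish centre at (0.4555, −0.126). Cheese C is held squarely, so I'll set it on the +x side.

>>> carry_out --motion '[{"delta_pos":[0.83,0.01,0],"twist":0},{"delta_pos":[0.83,0.01,0],"twist":0},{"delta_pos":[0.83,0,0.5],"twist":0},{"delta_pos":[0.83,0,0.6],"twist":0},{"delta_pos":[0,0,1],"twist":0},{"delta_pos":[0,0,1],"twist":0},{"delta_pos":[0,0,1],"twist":0},{"delta_pos":[0,0,0.8],"twist":0}]'

```text
t: 44.15
tcp_pos: [0.4831, -0.1255, 0.048]
orientation: [-3.141, 0.001, 0.001]
force: [0.8, -1.0, 0.5]
gripper_width: 0.47
finger_force: 12.0
```

>>> carry_out --motion '[{"delta_pos":[0,0,0.6],"twist":0},{"delta_pos":[0,0,0.5],"twist":0},{"delta_pos":[0,0,0.2],"twist":0},{"delta_pos":[0,0,0.07],"twist":0},{"delta_pos":[0,0,0],"twist":0},{"delta_pos":[0,0,0],"twist":0},{"delta_pos":[0,0,0],"twist":0}]'

```text
t: 44.85
tcp_pos: [0.4835, -0.1267, 0.0157]
orientation: [3.141, -0.001, -0.0]
force: [0.2, 0.3, -0.2]
gripper_width: 0.474
finger_force: 12.0
```

>>> carry_out --motion '[{"delta_pos":[0,0,0.05],"twist":0},{"delta_pos":[0,0,0],"twist":0},{"delta_pos":[0,0,0],"twist":0},{"delta_pos":[0,0,0],"twist":0},{"delta_pos":[0,0,-0.5],"twist":0},{"delta_pos":[0,0,-1],"twist":0},{"delta_pos":[0,0,-1],"twist":0},{"delta_pos":[0,0,-1],"twist":0}]' --hand -0.3

```text
t: 45.65
tcp_pos: [0.4832, -0.1265, 0.1033]
orientation: [3.141, -0.0, -0.0]
force: [-0.2, 0.5, 0.5]
gripper_width: 0.654
finger_force: 0.0
```

>>> carry_out --motion '[{"delta_pos":[0,-1,-1],"twist":0},{"delta_pos":[0,-1,-1],"twist":0},{"delta_pos":[0,-1,0],"twist":0},{"delta_pos":[0,-1,0],"twist":0},{"delta_pos":[0,-1,0],"twist":0},{"delta_pos":[0,-1,0],"twist":0},{"delta_pos":[0,-1,0],"twist":0},{"delta_pos":[0,-1,0],"twist":0}]'

```text
t: 46.45
tcp_pos: [0.4832, 0.0745, 0.1525]
orientation: [3.142, -0.001, -0.0]
force: [-0.3, -0.9, 0.3]
gripper_width: 0.648
finger_force: 0.0
```

>>> carry_out --motion '[{"delta_pos":[0,-1,0],"twist":0},{"delta_pos":[0,-1,0],"twist":0},{"delta_pos":[0,-0.05,0],"twist":1},{"delta_pos":[0,0,0],"twist":1},{"delta_pos":[0,0,0],"twist":1},{"delta_pos":[0,0,0],"twist":1},{"delta_pos":[0,0,0],"twist":1},{"delta_pos":[0,0,0],"twist":1}]' --hand -0.6

```text
t: 47.25
tcp_pos: [0.4833, 0.1247, 0.1524]
orientation: [-3.141, -0.001, -0.633]
force: [0.1, -0.2, 0.7]
gripper_width: 0.804
finger_force: 0.0
```

>>> carry_out --motion '[{"delta_pos":[0,0,0],"twist":1},{"delta_pos":[0,0,0],"twist":1},{"delta_pos":[0,0,0],"twist":1},{"delta_pos":[0,0,0],"twist":1},{"delta_pos":[0,0,0],"twist":0},{"delta_pos":[0,0,0],"twist":0},{"delta_pos":[0,0,0],"twist":0}]'

```text
t: 47.95
tcp_pos: [0.4834, 0.1247, 0.1518]
orientation: [-3.141, -0.0, -1.046]
force: [0.0, -0.2, 0.2]
gripper_width: 0.799
finger_force: 0.0
```

```bash
python3 - <<'E'
from h import *
s=robot.observe(); f=grab_frame("wrist"); print(s["t"],s["tcp_pos"],s["orientation"],s["joint_pos"].round(2)); save(f,'w10.png'); np.save('w10.npy',dict(s=s,f=f),allow_pickle=True)
c=cam(f,s); print([(np.round(d["xyz"],3),round(d["score"],2)) for d in find_in(f,"cheese_0")]); print(proj(c,[.4828,.1245,.028]),proj(c,[.4667,.1625,.028]))
E
```

```text
47.95 [0.48335046 0.12471026 0.15176847] [-3.14134048e+00 -1.28693223e-04 -1.04566099e+00] [0.02 0.35 1.7  0.   1.1  2.63]
[(array([0.48 , 0.121, 0.022]), 0.88), (array([0.466, 0.161, 0.028]), 0.74)]
[324.24168726 187.67654936] [318.45355483 231.72464083]
```

View pics/w10.png

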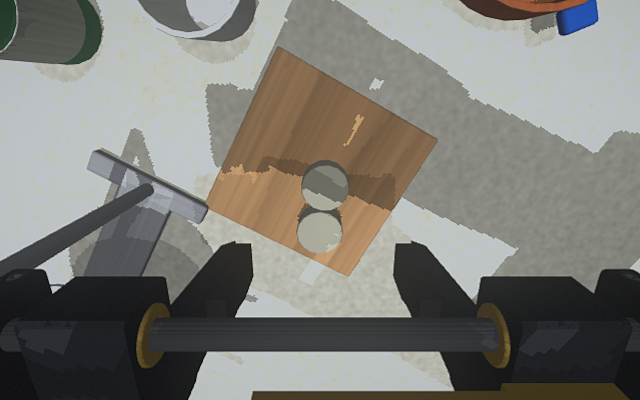

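The view shows B at (324,185) and A at (319,232), as predicted and in line between the open fingers. Grasping B.

>>> carry_out --motion '[{"delta_pos":[0,0,1],"twist":0},{"delta_pos":[0,0,1],"twist":0},{"delta_pos":[0,0,1],"twist":0},{"delta_pos":[0,0,1],"twist":0},{"delta_pos":[0,0,0.9],"twist":0},{"delta_pos":[0,0,0.68],"twist":0},{"delta_pos":[0,0,0],"twist":0},{"delta_pos":[0,0,0],"twist":0}]'

```text
t: 48.85
tcp_pos: [0.4836, 0.1247, 0.0124]
orientation: [-3.141, -0.0, -1.047]
force: [0.6, -0.5, -0.2]
gripper_width: 0.8
finger_force: 0.0
```

>>> carry_out --motion '[{"delta_pos":[0,0,0],"twist":0},{"delta_pos":[0,0,0],"twist":0},{"delta_pos":[0,0,0],"twist":0},{"delta_pos":[0,0,0],"twist":0},{"delta_pos":[0,0,0],"twist":0},{"delta_pos":[0,0,0],"twist":0},{"delta_pos":[0,0,0],"twist":0}]' --hand 1

```text
t: 49.55
tcp_pos: [0.4835, 0.1247, 0.0123]
orientation: [-3.141, -0.0, -1.048]
force: [-1.4, -0.3, 6.1]
gripper_width: 0.466
finger_force: 12.0
```

>>> carry_out --motion '[{"delta_pos":[0,0,-0.6],"twist":0},{"delta_pos":[0,0,-1],"twist":0},{"delta_pos":[0,0,-1],"twist":0},{"delta_pos":[0,0,-1],"twist":0},{"delta_pos":[0,0,-1],"twist":0},{"delta_pos":[0,0,0],"twist":0},{"delta_pos":[0,0,0],"twist":0}]'

```text
t: 50.25
tcp_pos: [0.4831, 0.1247, 0.1264]
orientation: [3.141, 0.0, -1.048]
force: [-0.7, 0.0, -0.0]
gripper_width: 0.47
finger_force: 12.0
```

>>> carry_out --motion '[{"delta_pos":[0.87,0.74,0],"twist":0},{"delta_pos":[0.87,0.74,0],"twist":0},{"delta_pos":[0.87,0.74,0],"twist":0},{"delta_pos":[0.87,0.74,0],"twist":0},{"delta_pos":[0.87,0.74,0],"twist":0},{"delta_pos":[0.87,0.74,0],"twist":0},{"delta_pos":[0.87,0.74,0],"twist":0},{"delta_pos":[0.87,0.74,0],"twist":0}]'

```text
t: 51.05
tcp_pos: [0.4411, -0.1007, 0.1254]
orientation: [3.14, 0.002, -1.048]
force: [0.1, -0.0, -1.0]
gripper_width: 0.467
finger_force: 12.0
```

>>> carry_out --motion '[{"delta_pos":[0.05,0.05,0],"twist":0},{"delta_pos":[0,0,0],"twist":0},{"delta_pos":[0,0,0],"twist":0},{"delta_pos":[0,0,0],"twist":0}]'

```text
t: 51.45
tcp_pos: [0.4416, -0.1007, 0.1266]
orientation: [3.141, 0.001, -1.046]
force: [0.7, -0.4, -1.3]
gripper_width: 0.47
finger_force: 12.0
```

```bash
python3 - <<'E'
from h import *
s=robot.observe(); f=grab_frame("wrist"); print(s["t"],s["tcp_pos"],s["orientation"],s["gripper_width"]); c=cam(f,s)
m=dishmask(f); print((m>0).sum(),fitdish([(c,m)],(.4555,-.126)))
print([(np.round(d["xyz"],3),round(d["score"],2)) for d in find_in(f,"cheese_0")])
p=f["pixels"][:,:,::-1].copy()
for z,r in((.042,.074),(.042,.068)): cv2.polylines(p,[hull(c,circ(.4555,-.126,z,r))],True,(0,255,0),1,shift=3)
cv2.polylines(p,[hull(c,circ(.4415,-.1018,.03,.021))],True,(255,255,0),1,shift=3)
cv2.imwrite('pics/w11.png',p)
E
```

```text
51.45 [ 0.44160686 -0.10073461  0.12664186] [ 3.14129485e+00  6.65047920e-04 -1.04639454e+00] 0.47041730990058583
32444 (array([ 0.45587512, -0.12583675]), np.float64(0.9530735778091208))
[(array([ 0.444, -0.103,  0.145]), 0.93), (array([ 0.486, -0.129,  0.033]), 0.82), (array([0.614, 0.014, 0.042]), 0.56)]
```

View pics/w11.png

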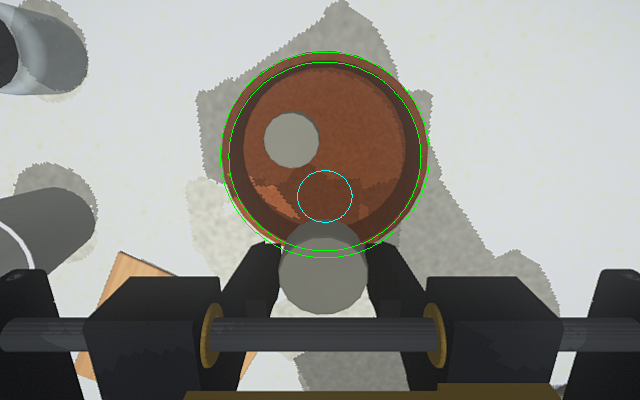

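C lies flat in the dish at (292,140), and B's target spot, shown as the cyan ring, is free. Placing B.

>>> carry_out --motion '[{"delta_pos":[0,0.04,1],"twist":0},{"delta_pos":[0,0,1],"twist":0},{"delta_pos":[0,0,1],"twist":0},{"delta_pos":[0,0,0.7],"twist":0},{"delta_pos":[0,0,0.5],"twist":0},{"delta_pos":[0,0,0.28],"twist":0},{"delta_pos":[0,0,0],"twist":0},{"delta_pos":[0,0,0],"twist":0}]'

```text
t: 52.35
tcp_pos: [0.441, -0.1021, 0.0153]
orientation: [-3.141, -0.0, -1.047]
force: [0.5, -0.8, 0.3]
gripper_width: 0.469
finger_force: 12.0
```

>>> carry_out --motion '[{"delta_pos":[0,0,0],"twist":0},{"delta_pos":[0,0,0],"twist":0},{"delta_pos":[0,0,0],"twist":0},{"delta_pos":[0,0,0],"twist":0},{"delta_pos":[0,0,-0.5],"twist":0},{"delta_pos":[0,0,-1],"twist":0},{"delta_pos":[0,0,-1],"twist":0},{"delta_pos":[0,0,-1],"twist":0}]' --hand -0.3

```text
t: 53.15
tcp_pos: [0.4406, -0.1021, 0.1035]
orientation: [3.142, 0.0, -1.048]
force: [-0.7, -0.2, -0.2]
gripper_width: 0.651
finger_force: 0.0
```

>>> carry_out --motion '[{"delta_pos":[0,0,-1],"twist":-1},{"delta_pos":[0,0,-1],"twist":-1},{"delta_pos":[0,0,0],"twist":-1},{"delta_pos":[0,0,0],"twist":-1},{"delta_pos":[0,0,0],"twist":-1},{"delta_pos":[0,0,0],"twist":-1},{"delta_pos":[0,0,0],"twist":-1},{"delta_pos":[0,0,0],"twist":-1}]'

```text
t: 53.95
tcp_pos: [0.4407, -0.1022, 0.1525]
orientation: [-3.142, 0.0, -0.206]
force: [0.3, -0.1, 0.1]
gripper_width: 0.652
finger_force: 0.0
```

>>> carry_out --motion '[{"delta_pos":[0,0,0],"twist":-1},{"delta_pos":[0,0,0],"twist":-1},{"delta_pos":[0,0,0],"twist":-1},{"delta_pos":[0,0,0],"twist":-1},{"delta_pos":[0,0,0],"twist":-1},{"delta_pos":[0,0,0],"twist":-1},{"delta_pos":[0,0,0],"twist":-1},{"delta_pos":[0,0,0],"twist":-1}]'

```text
t: 54.75
tcp_pos: [0.4407, -0.1022, 0.1525]
orientation: [-3.142, 0.0, 0.632]
force: [0.4, -0.7, -0.1]
gripper_width: 0.646
finger_force: 0.0
```

>>> carry_out --motion '[{"delta_pos":[0,0,0],"twist":-1},{"delta_pos":[0,0,0],"twist":-1},{"delta_pos":[0,0,0],"twist":-1},{"delta_pos":[0,0,0],"twist":-1},{"delta_pos":[0.96,-0.44,0],"twist":0},{"delta_pos":[0.96,-0.44,0],"twist":0},{"delta_pos":[0.96,-0.44,0],"twist":0},{"delta_pos":[0.96,-0.44,0],"twist":0}]' --hand -0.6

```text
t: 55.55
tcp_pos: [0.4506, 0.004, 0.1525]
orientation: [3.142, -0.0, 1.046]
force: [0.7, -1.2, -0.1]
gripper_width: 0.798
finger_force: 0.0
```

>>> carry_out --motion '[{"delta_pos":[0.96,-0.44,0],"twist":0},{"delta_pos":[0.96,-0.44,0],"twist":0},{"delta_pos":[0.96,-0.44,0],"twist":0},{"delta_pos":[0.96,-0.44,0],"twist":0},{"delta_pos":[0.96,-0.44,0],"twist":0},{"delta_pos":[0.96,-0.44,0],"twist":0},{"delta_pos":[0,0,0],"twist":0},{"delta_pos":[0,0,0],"twist":0}]'

```text
t: 56.35
tcp_pos: [0.4654, 0.1606, 0.1524]
orientation: [-3.141, 0.0, 1.048]
force: [-0.4, -0.1, -0.2]
gripper_width: 0.798
finger_force: 0.0
```

```bash
cat >> h.py <<'E'
def fitcheese(f,c,x0,zt=.028):
    """refine top-face centre by edge strength around the projected circle"""
    g=cv2.GaussianBlur(cv2.cvtColor(f["pixels"],cv2.COLOR_RGB2GRAY),(3,3),0).astype(np.float32)
    e=cv2.GaussianBlur(np.hypot(cv2.Sobel(g,cv2.CV_32F,1,0),cv2.Sobel(g,cv2.CV_32F,0,1)),(5,5),0)
    best=max(((np.mean([e[tuple(np.clip(np.round(proj(c,q)[::-1]).astype(int),0,[399,639]))] for q in circ(x,y,zt,.021)]),x,y) for x in np.arange(x0[0]-.008,x0[0]+.0081,.001) for y in np.arange(x0[1]-.008,x0[1]+.0081,.001)))
    return np.round(best,4)
E
python3 - <<'E'
from h import *
s=robot.observe(); f=grab_frame("wrist"); print(s["t"],s["tcp_pos"],s["orientation"]); c=cam(f,s); save(f,'w12.png')
l=[(np.round(d["xyz"],3),round(d["score"],2)) for d in find_in(f,"cheese_0")]; print(l); print(fitcheese(f,c,(.4667,.1625)), proj(c,[.4667,.1625,.028]))
E
```

```text
56.35 [0.46541347 0.16062744 0.15235779] [-3.14146008e+00  3.70415983e-04  1.04773422e+00]
[(array([ 0.451, -0.084,  0.024]), 0.83), (array([0.466, 0.168, 0.025]), 0.67)]
[53.1037  0.4637  0.1645] [322.90553311 185.50432651]
```

>>> carry_out --motion '[{"delta_pos":[0.09,0,1],"twist":0},{"delta_pos":[0,0,1],"twist":0},{"delta_pos":[0,0,1],"twist":0},{"delta_pos":[0,0,1],"twist":0},{"delta_pos":[0,0,0.9],"twist":0},{"delta_pos":[0,0,0.7],"twist":0},{"delta_pos":[0,0,0],"twist":0},{"delta_pos":[0,0,0],"twist":0}]'

```text
t: 57.25
tcp_pos: [0.467, 0.1621, 0.013]
orientation: [3.141, -0.0, 1.046]
force: [0.5, 0.0, 0.4]
gripper_width: 0.801
finger_force: 0.0
```

>>> carry_out --motion '[{"delta_pos":[0,0,0],"twist":0},{"delta_pos":[0,0,0],"twist":0},{"delta_pos":[0,0,0],"twist":0},{"delta_pos":[0,0,0],"twist":0},{"delta_pos":[0,0,0],"twist":0},{"delta_pos":[0,0,0],"twist":0},{"delta_pos":[0,0,0],"twist":0}]' --hand 1

```text
t: 57.95
tcp_pos: [0.4669, 0.1627, 0.0128]
orientation: [3.141, -0.0, 1.047]
force: [-1.6, 1.0, 5.6]
gripper_width: 0.47
finger_force: 12.0
```

>>> carry_out --motion '[{"delta_pos":[0,0,-0.6],"twist":0},{"delta_pos":[0,0,-1],"twist":0},{"delta_pos":[0,0,-1],"twist":0},{"delta_pos":[0,0,-1],"twist":0},{"delta_pos":[0,0,-1],"twist":0},{"delta_pos":[0,0,0],"twist":0},{"delta_pos":[0,0,0],"twist":0}]'

```text
t: 58.65
tcp_pos: [0.4665, 0.1626, 0.1269]
orientation: [-3.141, 0.0, 1.047]
force: [-0.4, -0.8, -0.3]
gripper_width: 0.47
finger_force: 12.0
```

>>> carry_out --motion '[{"delta_pos":[-0.94,0.45,0],"twist":0},{"delta_pos":[-0.94,0.45,0],"twist":0},{"delta_pos":[-0.94,0.45,0],"twist":0},{"delta_pos":[-0.94,0.45,0],"twist":0},{"delta_pos":[-0.94,0.45,0],"twist":0},{"delta_pos":[-0.94,0.45,0],"twist":0},{"delta_pos":[-0.94,0.45,0],"twist":0},{"delta_pos":[-0.94,0.45,0],"twist":0}]'

```text
t: 59.45
tcp_pos: [0.4497, -0.046, 0.1259]
orientation: [-3.139, 0.0, 1.047]
force: [1.1, 0.4, -1.9]
gripper_width: 0.471
finger_force: 12.0
```

>>> carry_out --motion '[{"delta_pos":[-0.94,0.45,0],"twist":0},{"delta_pos":[-0.94,0.45,0],"twist":0},{"delta_pos":[-0.94,0.45,0],"twist":0},{"delta_pos":[-0.94,0.45,0],"twist":0},{"delta_pos":[0,0,0],"twist":0},{"delta_pos":[0,0,0],"twist":0},{"delta_pos":[0,0,0],"twist":0}]'

```text
t: 60.15
tcp_pos: [0.4422, -0.1481, 0.1267]
orientation: [-3.14, -0.0, 1.047]
force: [-0.4, 0.5, -0.2]
gripper_width: 0.47
finger_force: 12.0
```

```bash
python3 - <<'E'
from h import *
s=robot.observe(); f=grab_frame("wrist"); print(s["t"],s["tcp_pos"],s["orientation"],s["gripper_width"]); c=cam(f,s)
m=dishmask(f); r=fitdish([(c,m)],(.4555,-.126)); print((m>0).sum(),r)
print([(np.round(d["xyz"],3),round(d["score"],2)) for d in find_in(f,"cheese_0")])
p=f["pixels"][:,:,::-1].copy()
for z,rr in((.042,.074),(.042,.068)): cv2.polylines(p,[hull(c,circ(r[0][0],r[0][1],z,rr))],True,(0,255,0),1,shift=3)
cv2.polylines(p,[hull(c,circ(.4415,-.1502,.03,.021))],True,(255,255,0),1,shift=3)
cv2.imwrite('pics/w13.png',p)
E
```

```text
60.15 [ 0.44222703 -0.14811418  0.12673887] [-3.13995333e+00 -2.53459692e-04  1.04743743e+00] 0.46961783233078913
31415 (array([ 0.45561556, -0.12665564]), np.float64(0.9393875964356199))
[(array([ 0.444, -0.143,  0.141]), 0.85), (array([ 0.444, -0.101,  0.029]), 0.73), (array([ 0.486, -0.125,  0.033]), 0.73)]
```

View pics/w13.png

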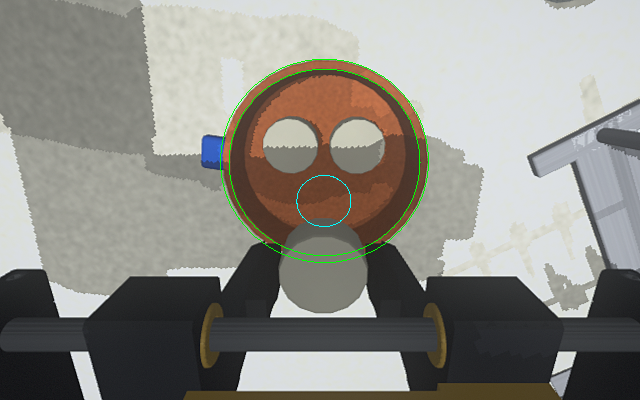

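B and C lie flat side by side at (357,145) and (291,145). The third spot, the cyan ring, is free. Placing A.

>>> carry_out --motion '[{"delta_pos":[-0.08,0,1],"twist":0},{"delta_pos":[0,0,1],"twist":0},{"delta_pos":[0,0,1],"twist":0},{"delta_pos":[0,0,0.7],"twist":0},{"delta_pos":[0,0,0.5],"twist":0},{"delta_pos":[0,0,0.26],"twist":0},{"delta_pos":[0,0,0],"twist":0},{"delta_pos":[0,0,0],"twist":0}]'

```text
t: 61.05
tcp_pos: [0.4418, -0.1507, 0.0164]
orientation: [3.141, 0.0, 1.047]
force: [-0.1, -0.4, -0.1]
gripper_width: 0.469
finger_force: 12.0
```

>>> carry_out --motion '[{"delta_pos":[0,0,0],"twist":0},{"delta_pos":[0,0,0],"twist":0},{"delta_pos":[0,0,0],"twist":0},{"delta_pos":[0,0,0],"twist":0},{"delta_pos":[0,0,-0.5],"twist":0},{"delta_pos":[0,0,-1],"twist":0},{"delta_pos":[0,0,-1],"twist":0},{"delta_pos":[0,0,-1],"twist":0}]' --hand -0.3

```text
t: 61.85
tcp_pos: [0.4414, -0.1508, 0.1045]
orientation: [-3.141, -0.0, 1.047]
force: [0.3, -0.4, 0.2]
gripper_width: 0.65
finger_force: 0.0
```

>>> carry_out --motion '[{"delta_pos":[0,0,-1],"twist":1},{"delta_pos":[0,0,-1],"twist":1},{"delta_pos":[0,0,-1],"twist":1},{"delta_pos":[0,0,-1],"twist":1},{"delta_pos":[0,0,-1],"twist":1},{"delta_pos":[0,0,-1],"twist":1},{"delta_pos":[0,0,-1],"twist":1},{"delta_pos":[0,0,-1],"twist":1}]'

```text
t: 62.65
tcp_pos: [0.4413, -0.1507, 0.3046]
orientation: [3.142, -0.0, 0.205]
force: [0.0, -0.3, 0.4]
gripper_width: 0.648
finger_force: 0.0
```

>>> carry_out --motion '[{"delta_pos":[0,0,-1],"twist":1},{"delta_pos":[0,0,0],"twist":1},{"delta_pos":[0,0,0],"twist":0},{"delta_pos":[0,0,0],"twist":0},{"delta_pos":[0,0,0],"twist":0}]'

```text
t: 63.15
tcp_pos: [0.4413, -0.1507, 0.3279]
orientation: [-3.141, 0.001, 0.002]
force: [-0.0, -0.5, 0.3]
gripper_width: 0.649
finger_force: 0.0
```

```bash
python3 - <<'E'
from h import *
s=robot.observe(); f=grab_frame("wrist"); print(s["t"],s["tcp_pos"],s["orientation"],s["gripper_width"]); c=cam(f,s)
m=dishmask(f); r=fitdish([(c,m)],(.4555,-.126)); print((m>0).sum(),r)
print([(np.round(d["xyz"],3),round(d["score"],2)) for d in find_in(f,"cheese_0")])
for p in ((.4835,-.126),(.4415,-.102),(.4415,-.150)): print(fitcheese(f,c,p,.030))
for b in blobs(f,"blue"):
    e=onz(c,b[1],.036)[:2]-r[0]
    if np.hypot(*e)<.1: print(b[1],np.hypot(*e),np.degrees(np.arctan2(e[1],e[0])))
E
```

```text
63.15 [ 0.44131704 -0.15073329  0.32794884] [-3.14095571e+00  9.99120222e-04  1.54179364e-03] 0.6491651719745731
9968 (array([ 0.45547491, -0.12645256]), np.float64(0.9665405877218505))
[(array([ 0.482, -0.13 ,  0.034]), 0.97), (array([ 0.444, -0.149,  0.03 ]), 0.93), (array([ 0.443, -0.1  ,  0.028]), 0.55)]
[97.4818  0.4835 -0.126 ]
[ 1.218658e+02  4.415000e-01 -1.020000e-01]
[63.6761  0.4425 -0.151 ]
[269.0, 186.6] 0.08131390176275309 141.41442841613804
```

All three cheeses lie flat in the dish. The dish is at (0.4555, −0.1263) with the ear bearing about 141°. Now the cover.

>>> carry_out --motion '[{"delta_pos":[0.29,-0.98,-0.05],"twist":0},{"delta_pos":[0.29,-0.98,-0.05],"twist":0},{"delta_pos":[0.29,-0.98,-0.05],"twist":0},{"delta_pos":[0.29,-0.98,-0.05],"twist":0},{"delta_pos":[0.29,-0.98,-0.05],"twist":0},{"delta_pos":[0.29,-0.98,-0.05],"twist":0},{"delta_pos":[0.29,-0.98,0],"twist":0},{"delta_pos":[0.29,-0.98,0],"twist":0}]'

```text
t: 64.05
tcp_pos: [0.4997, 0.0462, 0.3358]
orientation: [-3.142, 0.0, 0.001]
force: [0.3, 0.1, 0.1]
gripper_width: 0.647
finger_force: 0.0
```

>>> carry_out --motion '[{"delta_pos":[0.29,-0.98,0],"twist":0},{"delta_pos":[0.29,-0.98,0],"twist":0},{"delta_pos":[0.29,-0.98,0],"twist":0},{"delta_pos":[0.29,-0.98,0],"twist":0},{"delta_pos":[0.29,-0.98,0],"twist":0},{"delta_pos":[0.29,-0.98,0],"twist":0},{"delta_pos":[0.29,-0.98,0],"twist":0},{"delta_pos":[0.29,-0.98,0],"twist":0}]'

```text
t: 64.85
tcp_pos: [0.5578, 0.2422, 0.3356]
orientation: [3.141, 0.001, 0.001]
force: [0.7, 1.1, 0.4]
gripper_width: 0.653
finger_force: 0.0
```

>>> carry_out --motion '[{"delta_pos":[0.29,-0.98,0],"twist":0},{"delta_pos":[0.29,-0.98,0],"twist":0},{"delta_pos":[0.08,-0.98,0],"twist":0},{"delta_pos":[0,0,0],"twist":0},{"delta_pos":[0,0,0],"twist":0},{"delta_pos":[0,0,0],"twist":0}]'

```text
t: 65.45
tcp_pos: [0.5743, 0.3137, 0.336]
orientation: [3.141, 0.0, -0.001]
force: [0.1, -0.6, -0.2]
gripper_width: 0.647
finger_force: 0.0
```

```bash
python3 - <<'E'
from h import *
s=robot.observe(); f=grab_frame("wrist"); print(s["t"],s["tcp_pos"],s["orientation"],s["joint_pos"].round(2)); c=cam(f,s); save(f,'w14.png')
print(blobs(f,"red"),proj(c,[.581,.3155,.2895]))
E
```

```text
65.45 [0.5742734  0.31371924 0.33603946] [ 3.14132867e+00  8.15271571e-05 -9.74263147e-04] [ 0.32  0.59  0.83 -0.    1.72  1.89]
[] [320.53978071 214.0132575 ]
```

View pics/w14.png

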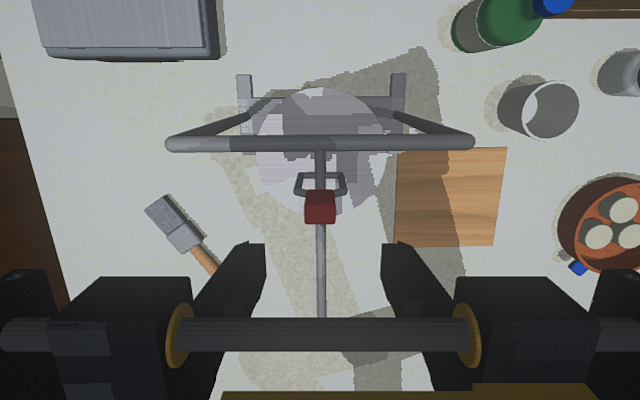

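The image shows the cover's grip alone on the crowded prong at (320,206), and all three cheeses in the dish on the right. I'll take the grip edges numerically.

```bash
python3 - <<'E'
from h import *
s=robot.observe(); f=grab_frame("wrist"); c=cam(f,s); p=f["pixels"].astype(int)
print([p[r,320].tolist() for r in range(184,230,2)]); m=(p[:,:,0]>60)&(p[:,:,0]>2*p[:,:,1]); m[:150]=0; m[:,:280]=0; m[:,360:]=0
ys,xs=np.where(m); print(ys.min(),ys.max(),xs.min(),xs.max(),[ (r,xs[ys==r].min(),xs[ys==r].max()) for r in range(ys.min(),ys.max()+1,5)])
for z in (.2895,): print(onz(c,(320,ys.max()+.5),z).round(4))
for x in (.588,.574): print(x,proj(c,[x,.3055,.2895]).round(1),proj(c,[x,.3255,.2895]).round(1),proj(c,[x,.3155,.2555]).round(1))
t=grab_frame("top"); g=grab_frame("scene")
for n,q in(("top",t),("scene",g)): print(n,blobs(q,"red",(180,150,260,240) if n=="top" else (380,230,440,300)),proj(cam(q),[.581,.3155,.2715]))
E
```

```text
[[83, 84, 88], [82, 83, 86], [83, 88, 92], [71, 41, 41], [71, 44, 44], [72, 45, 44], [74, 46, 46], [72, 46, 46], [74, 46, 45], [72, 45, 45], [79, 45, 45], [94, 46, 45], [97, 47, 45], [98, 49, 48], [97, 48, 46], [96, 49, 48], [96, 49, 46], [95, 47, 46], [96, 50, 47], [96, 47, 46], [110, 99, 102], [128, 132, 137], [128, 131, 136]]
205 223 305 334 [(205, np.int64(305), np.int64(334)), (210, np.int64(305), np.int64(334)), (215, np.int64(305), np.int64(334)), (220, np.int64(305), np.int64(334))]
[0.5746 0.3158 0.2895]
0.588 [336.6 203.3] [304.2 203.4] [320.8 187.4]
0.574 [336.4 224.3] [304.6 224.3] [320.8 205.8]
top [] [216.15873457 189.63413451]
scene [(25, [414.8, 258.4], [412, 256, 7, 6]), (23, [419.2, 275.9], [417, 273, 6, 6])] [413.00440403 261.23039779]
```

>>> carry_out --motion '[{"delta_pos":[0.27,-0.05,0],"twist":0},{"delta_pos":[0,0,0.8],"twist":0},{"delta_pos":[0,0,0.8],"twist":0},{"delta_pos":[0,0,0.8],"twist":0},{"delta_pos":[0,0,0.76],"twist":0},{"delta_pos":[0,0,0],"twist":0},{"delta_pos":[0,0,0],"twist":0}]'

```text
t: 66.35
tcp_pos: [0.5811, 0.3157, 0.2578]
orientation: [-3.141, -0.001, -0.001]
force: [0.4, 0.9, 0.8]
gripper_width: 0.654
finger_force: 0.0
```

>>> carry_out --motion '[{"delta_pos":[0,0,0],"twist":0},{"delta_pos":[0,0,0],"twist":0},{"delta_pos":[0,0,0],"twist":0},{"delta_pos":[0,0,0],"twist":0},{"delta_pos":[0,0,0],"twist":0},{"delta_pos":[0,0,0],"twist":0},{"delta_pos":[0,0,0],"twist":0},{"delta_pos":[0,0,0],"twist":0}]' --hand 1 --grip_force 40

```text
t: 67.15
tcp_pos: [0.581, 0.3159, 0.2571]
orientation: [-3.141, -0.0, -0.0]
force: [-0.0, 0.5, 1.0]
gripper_width: 0.225
finger_force: 40.0
```

>>> carry_out --motion '[{"delta_pos":[0,0,-0.3],"twist":0},{"delta_pos":[0,0,-0.4],"twist":0},{"delta_pos":[0,0,-0.42],"twist":0},{"delta_pos":[0,0,0],"twist":0},{"delta_pos":[0,0,0],"twist":0}]'

```text
t: 67.65
tcp_pos: [0.581, 0.3159, 0.2851]
orientation: [-3.142, -0.0, -0.0]
force: [-0.3, -0.6, -3.6]
gripper_width: 0.224
finger_force: 40.0
```

Cover held (about 3 N). I'll draw it off the prong.

>>> carry_out --motion '[{"delta_pos":[-0.4,0,0],"twist":0},{"delta_pos":[-0.6,0,0],"twist":0},{"delta_pos":[-0.6,0,0],"twist":0},{"delta_pos":[-0.6,0,0],"twist":0},{"delta_pos":[-0.6,0,0],"twist":0},{"delta_pos":[-0.6,0,0],"twist":0},{"delta_pos":[-0.6,0,0],"twist":0},{"delta_pos":[-0.6,0,0],"twist":0}]'

```text
t: 68.45
tcp_pos: [0.4652, 0.3158, 0.2845]
orientation: [3.141, 0.001, -0.0]
force: [0.2, 1.0, -2.3]
gripper_width: 0.226
finger_force: 40.0
```

>>> carry_out --motion '[{"delta_pos":[-0.6,0,0],"twist":0},{"delta_pos":[-0.6,0,0],"twist":0},{"delta_pos":[-0.6,0,0],"twist":0},{"delta_pos":[-0.6,0,0],"twist":0},{"delta_pos":[-0.6,0,0],"twist":0},{"delta_pos":[0,0.4,0],"twist":0},{"delta_pos":[0,0.7,0],"twist":0},{"delta_pos":[0,0.8,0],"twist":0}]'

```text
t: 69.25
tcp_pos: [0.3911, 0.2675, 0.2847]
orientation: [3.141, 0.0, 0.0]
force: [-0.6, 0.5, -3.2]
gripper_width: 0.221
finger_force: 40.0
```

>>> carry_out --motion '[{"delta_pos":[0,0.8,0],"twist":0},{"delta_pos":[0,0.8,0],"twist":0},{"delta_pos":[0,0.8,0],"twist":0},{"delta_pos":[0,0.8,0],"twist":0},{"delta_pos":[0,0.8,0],"twist":0},{"delta_pos":[0,0.8,0],"twist":0},{"delta_pos":[0,0.8,0],"twist":0},{"delta_pos":[0,0.8,0],"twist":0}]'

```text
t: 70.05
tcp_pos: [0.391, 0.107, 0.2848]
orientation: [3.141, 0.0, -0.001]
force: [-0.5, -0.1, -3.3]
gripper_width: 0.222
finger_force: 40.0
```

>>> carry_out --motion '[{"delta_pos":[0,0.8,0],"twist":0},{"delta_pos":[0,0.8,0],"twist":0},{"delta_pos":[0,0.8,0],"twist":0},{"delta_pos":[0,0.8,0],"twist":0},{"delta_pos":[0,0.8,0],"twist":0},{"delta_pos":[0,0.8,0],"twist":0},{"delta_pos":[0,0.8,0],"twist":0},{"delta_pos":[0,0.8,0],"twist":0}]'

```text
t: 70.85
tcp_pos: [0.3906, -0.053, 0.2849]
orientation: [3.141, 0.0, -0.001]
force: [-0.4, -0.0, -3.3]
gripper_width: 0.223
finger_force: 40.0
```

>>> carry_out --motion '[{"delta_pos":[0.5,0.6,0],"twist":0.9},{"delta_pos":[0,0,0],"twist":0.9},{"delta_pos":[0,0,0],"twist":0.9},{"delta_pos":[0,0,0],"twist":0.9},{"delta_pos":[0,0,0],"twist":0.9},{"delta_pos":[0,0,0],"twist":0.9},{"delta_pos":[0,0,0],"twist":0.9},{"delta_pos":[0,0,0],"twist":0.2}]'

```text
t: 71.65
tcp_pos: [0.4032, -0.0672, 0.2849]
orientation: [3.141, 0.0, -0.683]
force: [-0.1, 0.3, -2.7]
gripper_width: 0.218
finger_force: 40.0
```

```bash
python3 - <<'E'
from h import *
s=robot.observe(); f=grab_frame("wrist"); print(s["t"],s["tcp_pos"],s["orientation"],s["gripper_width"],s["force"]); c=cam(f,s); save(f,'w15.png')
print(blobs(f,"red"),blobs(f,"blue"))
m=dishmask(f); r=fitdish([(c,m)],(.4555,-.126)); print((m>0).sum(),r)
E
```

```text
71.65 [ 0.40319176 -0.06715263  0.28485303] [ 3.14135631e+00  2.89715738e-05 -6.83324308e-01] 0.21798219670764765 [-0.12475632  0.3305609  -2.6765831 ]
[(1177, [322.6, 299.9], [300, 287, 47, 27]), (75, [327.9, 241.5], [319, 235, 13, 14]), (49, [317.5, 243.3], [315, 236, 6, 13])] []
11105 (array([ 0.45613822, -0.1260438 ]), np.float64(0.7576067676354209))
```

>>> carry_out --motion '[{"delta_pos":[0.62,0.1,0.2],"twist":0},{"delta_pos":[0.62,0.1,0.3],"twist":0},{"delta_pos":[0.62,0.1,0.3],"twist":0},{"delta_pos":[0.62,0.1,0.3],"twist":0},{"delta_pos":[0.62,0.1,0.3],"twist":0},{"delta_pos":[0,0,0],"twist":0},{"delta_pos":[0,0,0],"twist":0},{"delta_pos":[0,0,0],"twist":0}]'

```text
t: 72.5
tcp_pos: [0.4554, -0.1247, 0.2504]
orientation: [-3.141, -0.0, -0.68]
force: [-0.5, -0.6, -2.6]
gripper_width: 0.222
finger_force: 40.0
```

```bash
cat >> h.py <<'E'
def fitcover(f,c,x0,zt,r=.075,w=.010,rows=(0,232),arc=None):
    g=cv2.GaussianBlur(cv2.cvtColor(f["pixels"],cv2.COLOR_RGB2GRAY),(3,3),0).astype(np.float32)
    e=cv2.GaussianBlur(np.hypot(cv2.Sobel(g,cv2.CV_32F,1,0),cv2.Sobel(g,cv2.CV_32F,0,1)),(3,3),0)
    best=[]
    for x in np.arange(x0[0]-w,x0[0]+w,.001):
        for y in np.arange(x0[1]-w,x0[1]+w,.001):
            P=np.array([proj(c,q) for q in circ(x,y,zt,r)]); k=(P[:,1]>rows[0])&(P[:,1]<rows[1])&(P[:,0]>0)&(P[:,0]<639)
            I=np.round(P[k]).astype(int); best.append((np.mean(e[I[:,1],I[:,0]]),x,y,k.sum()))
    return [np.round(b,4).tolist() for b in sorted(best,reverse=True)[:4]]
E
python3 - <<'E'
from h import *
s=robot.observe(); f=grab_frame("wrist"); p=s["tcp_pos"]; print(s["t"],p,s["orientation"]); c=cam(f,s); save(f,'w16.png')
print(fitcover(f,c,p[:2],p[2]-.1456))
for n in ("scene","top"):
    g=grab_frame(n); cc=cam(g); save(g,n+'9.png'); np.save(n+'9.npy',g,allow_pickle=True)
    y=s["orientation"][2]; a=np.array([-np.cos(y),-np.sin(y)])
    zo=p[2]-.1486
    print(n,blobs(g,"red"),'vent pred',proj(cc,[*(p[:2]+.066*a),zo+.008]).round(1),'grip pred',proj(cc,[*p[:2],p[2]+.014]).round(1),'ear',blobs(g,"blue"))
    print(fitcover(g,cc,p[:2],zo+.003,rows=(0,400)))
E
```

```text
72.5 [ 0.45535106 -0.12469211  0.25043368] [-3.14145295e+00 -4.82312900e-04 -6.80162444e-01]
[[66.2143, 0.4554, -0.1237, 53.0], [62.7734, 0.4554, -0.1247, 53.0], [59.4143, 0.4564, -0.1247, 53.0], [59.1433, 0.4544, -0.1247, 53.0]]
scene [(8, [349.8, 184.5], [348, 183, 5, 3])] vent pred [350.7 183.9] grip pred [331.9 153.3] ear [(43, [257.4, 142.3], [254, 138, 7, 10]), (42, [321.7, 267.7], [318, 263, 8, 10]), (12, [354.0, 196.5], [353, 195, 3, 4])]
[[150.3903, 0.4554, -0.1247, 72.0], [150.2753, 0.4554, -0.1237, 72.0], [149.5768, 0.4564, -0.1247, 72.0], [149.1008, 0.4564, -0.1237, 72.0]]
top [] vent pred [329.  245.9] grip pred [342.8 228. ] ear [(42, [277.1, 157.2], [274, 154, 7, 7]), (23, [401.6, 185.4], [399, 184, 6, 4])]
[[69.688, 0.4644, -0.1177, 72.0], [69.413, 0.4644, -0.1167, 72.0], [68.7815, 0.4644, -0.1187, 72.0], [68.5911, 0.4624, -0.1177, 72.0]]
```

Both the wrist and scene views put the cover centred on the tool, with the vent at the predicted bearing of about 141°. Lowering.

>>> carry_out --motion '[{"delta_pos":[0.04,0.05,0.4],"twist":0},{"delta_pos":[0,0,0.6],"twist":0},{"delta_pos":[0,0,0.6],"twist":0},{"delta_pos":[0,0,0.4],"twist":0},{"delta_pos":[0,0,0],"twist":0},{"delta_pos":[0,0,0],"twist":0}]'

```text
t: 73.25
tcp_pos: [0.4557, -0.1268, 0.2002]
orientation: [-3.142, -0.0, -0.681]
force: [0.9, 0.5, -2.2]
gripper_width: 0.22
finger_force: 40.0
```

>>> carry_out --motion '[{"delta_pos":[0,0,0.1],"twist":0},{"delta_pos":[0,0,0.08],"twist":0},{"delta_pos":[0,0,0.06],"twist":0},{"delta_pos":[0,0,0.06],"twist":0},{"delta_pos":[0,0,0.05],"twist":0},{"delta_pos":[0,0,0],"twist":0},{"delta_pos":[0,0,0],"twist":0}]'

```text
t: 73.95
tcp_pos: [0.4558, -0.1268, 0.1916]
orientation: [-3.141, -0.001, -0.681]
force: [2.3, -0.7, 0.1]
gripper_width: 0.218
finger_force: 40.0
```

>>> carry_out --motion '[{"delta_pos":[0,0,0.03],"twist":0},{"delta_pos":[0,0,0.02],"twist":0},{"delta_pos":[0,0,0],"twist":0},{"delta_pos":[0,0,0],"twist":0}]'

```text
t: 74.35
tcp_pos: [0.4565, -0.1273, 0.1912]
orientation: [-3.141, -0.004, -0.681]
force: [1.3, -3.0, 8.2]
gripper_width: 0.219
finger_force: 40.0
```

Firm contact came at the seating height rather than 7 mm higher on the rim. Releasing and checking.

>>> carry_out --motion '[{"delta_pos":[0,0,-0.03],"twist":0},{"delta_pos":[0,0,0],"twist":0},{"delta_pos":[0,0,0],"twist":0},{"delta_pos":[0,0,0],"twist":0},{"delta_pos":[0,0,0],"twist":0},{"delta_pos":[0,0,-0.5],"twist":0},{"delta_pos":[0,0,-1],"twist":0},{"delta_pos":[0,0,-1],"twist":0}]' --hand -0.2

```text
t: 75.15
tcp_pos: [0.4554, -0.1265, 0.2538]
orientation: [3.141, 0.001, -0.681]
force: [0.4, 0.6, -0.2]
gripper_width: 0.599
finger_force: 0.0
```

>>> carry_out --motion '[{"delta_pos":[0,0,-1],"twist":0},{"delta_pos":[0,0,-1],"twist":0},{"delta_pos":[-1,0,-1],"twist":0},{"delta_pos":[-1,0,-1],"twist":0},{"delta_pos":[-1,0,-0.5],"twist":0},{"delta_pos":[-0.5,0,0],"twist":0},{"delta_pos":[0,0,0],"twist":0},{"delta_pos":[0,0,0],"twist":0}]'

```text
t: 75.95
tcp_pos: [0.3879, -0.0718, 0.3648]
orientation: [3.141, 0.001, -0.681]
force: [1.0, 0.3, -0.6]
gripper_width: 0.601
finger_force: 0.0
```

```bash
python3 - <<'E'
from h import *
s=robot.observe(); f=grab_frame("wrist"); p=s["tcp_pos"]; print(s["t"],p,s["orientation"]); c=cam(f,s); save(f,'w17.png')
for z in (.041,.045,.049): print('cover z',z,fitcover(f,c,(.4555,-.1263),z,rows=(0,399))[0])
r=blobs(f,"red",mn=15); b=blobs(f,"blue",mn=15); print('red',r,'blue',b)
for q in r[:3]:
    for z in (.05,.055,.205): e=onz(c,q[1],z)[:2]-[.4555,-.1263]; print('red',z,np.hypot(*e).round(4),np.degrees(np.arctan2(e[1],e[0])).round(1))
for q in b: e=onz(c,q[1],.036)[:2]-[.4555,-.1263]; print('blue',np.hypot(*e).round(4),np.degrees(np.arctan2(e[1],e[0])).round(1))
print('grip top pred',proj(c,[.4555,-.1263,.042+.145+.036]))
g=grab_frame("scene"); cc=cam(g); save(g,'scene10.png')
for z in (.042,.045,.048): print('scene',z,fitcover(g,cc,(.4555,-.1263),z,rows=(0,399))[0])
print(blobs(g,"red",(320,150,370,215)),'grip pred',proj(cc,[.4555,-.1263,.206]),'vent pred',proj(cc,[.4555-.066*np.cos(.681),-.1263+.066*np.sin(.681),.05]))
for q,x in (("blue",.605),("yellow",.567),("green",.529)):
  w=proj(cc,[x,-.3235,.272]).round().astype(int); print(q,w,blobs(g,q,(w[0]-15,w[1]-15,w[0]+15,w[1]+15)))
E
```

```text
75.95 [ 0.38788258 -0.0718441   0.36483387] [ 3.14127546e+00  1.26607196e-03 -6.81239155e-01]
cover z 0.041 [53.3122, 0.4565, -0.1263, 72.0]
cover z 0.045 [52.0321, 0.4565, -0.1263, 72.0]
cover z 0.049 [48.2335, 0.4565, -0.1273, 72.0]
red [(69, [325.7, 128.3], [320, 122, 9, 15])] blue [(134, [324.1, 142.8], [317, 138, 15, 10])]
red 0.05 0.06 144.4
red 0.055 0.0594 144.4
red 0.205 0.0414 144.2
blue 0.0821 142.0
grip top pred [323.11230403  79.85667662]
scene 0.042 [167.608, 0.4545, -0.1283, 72.0]
scene 0.045 [167.2634, 0.4565, -0.1273, 72.0]
scene 0.048 [166.7605, 0.4575, -0.1253, 72.0]
[(11, [348.6, 194.9], [347, 194, 4, 3]), (10, [331.4, 163.7], [331, 161, 2, 7])] grip pred [331.60109458 165.66888812] vent pred [349.84858723 194.57078714]
blue [257 143] [(44, [257.4, 142.3], [254, 138, 7, 10])]
yellow [266 137] [(47, [266.7, 136.5], [264, 132, 6, 11])]
green [275 132] [(41, [275.9, 131.6], [273, 127, 6, 10])]
```

```bash
python3 - <<'E'
from h import *
p=cv2.imread('pics/w17.png')[:,:,::-1].astype(int)
m=((p[:,:,0]>50)&(p[:,:,0]>1.6*p[:,:,1])&(p[:,:,0]>1.6*p[:,:,2])).astype(np.uint8)
m[:,:250]=0;m[:,400:]=0;m[230:]=0
n,_,st,ce=cv2.connectedComponentsWithStats(m); print([(st[i].tolist(),ce[i].round(1).tolist()) for i in range(1,n) if st[i,4]>15])
s=robot.observe(); f=grab_frame("wrist"); c=cam(f,s); ct=np.array([.4562,-.1268]); a=np.radians(141)
d=np.array([np.cos(a),np.sin(a)]); t=np.array([-d[1],d[0]])
print('vent block corners at 141deg',[proj(c,[*(ct+r*d+w*t),.049]).round(1).tolist() for r in(.055,.073) for w in(-.011,.011)])
print('grip block',[proj(c,[*(ct+r*d+w*t),.223]).round(1).tolist() for r in(-.007,.007) for w in(-.01,.01)])
E
```

```text
[([311, 71, 24, 18, 396], [322.7, 79.3]), ([317, 122, 13, 16, 175], [322.7, 129.5])]
vent block corners at 141deg [[315.0, 124.0], [331.1, 124.0], [315.1, 137.2], [331.0, 137.2]]
grip block [[310.6, 69.8], [335.3, 69.8], [310.9, 88.0], [335.1, 87.9]]
```

The grip top and vent fall on the pixels predicted for an upright, seated cover aligned with the ear, and the skimmers are still hanging. Handing in.

```bash
python3 -c "
from cell import ticket
print(ticket.job_done())"
```

```text
the job is handed in; nothing more can be done
None
```

I handed in the job: the three skimmers hang on the spare hook, the three cheeses lie flat side by side in the dish, and the cover is seated level with its vent at the blue ear. The last camera checks agreed with this, at about 76 s of the 208 s allowed; the hand-in call returned no verdict.

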